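# Close a filter box: seat the cover over its stud and spin the wing nut snug

## Task

Put the yellow cover back on the blue filter box, passing its slot over the wing nut on the centre stud so that it sits fully down on the rim. Then spin the wing nut clockwise until its foot presses snugly on the cover and let go. Do not knock over or shift the white figurine.

Things in the scene. Friction and masses are not known exactly. Their poses are not given: they have to be found in the camera images.
- cover_center (a point): Loose yellow cover, a lid 110 x 66 x 24 mm (its x, y, z), 160 g, skirt down on the 2 mm cutting sheet. Point: its middle, half-way up (12 mm above the skirt's lower edge). It looks the same turned by 180 degrees. The 4 mm top plate has an open slot 50 x 20 mm in its middle, long along x; the skirt leaves an opening of 104 x 60 mm. Grip it from above across the 66 mm width, by the skirt's outer faces.
- cover_seat (a point): Point in the cover's middle on the underside of its top plate: 20 mm above the lower edge of the skirt, 8 mm above cover_center, 4 mm below the cover's top face. Same axes as cover_center. It meets box_rim when the cover sits fully down.
- box_rim (a point): Fixed blue open box 100 x 56 x 48 mm (its x, y, z) with a pale pleated filter inside. Point: middle of its mouth at rim height, 48 mm above the sheet it stands on; x along the long side. The cover's skirt goes down round the outside of its walls with 2 mm play on each side. A 7 mm steel stud stands here and ends 46 mm above the rim.
- nut_grip (a point): Brass wing nut, captive on the stud. Point: on the stud's axis at grip height, 28 mm above the rim at first. Its wings form a bar 40 mm long (its x) and 10 mm thick (its y) from 10 mm above to 10 mm below the point; with the foot it reaches 18 mm below. Grip from above across the 10 mm. At the start the bar lies along the box's x within 0.1 rad, so it passes through the cover's slot.
- wing_nut (a joint): Angle of the nut in rad, near 0 at first, growing clockwise seen from above; a full turn lowers it 10 mm. Friction 0.045 N m, stays where left. With the cover seated its foot touches at about 3.8 rad and presses with 3 N from 3.95 rad; the foot's spring is fully pressed (12 N) at about 5.35 rad, where the nut becomes hard to turn. 4.2 to 5 rad is comfortably snug.
- nut_foot: Steel bar 40 x 10 x 5 mm under the wings that turns with the nut, origin at the centre of its underside, x along its length. It is sprung: it gives by up to 2.5 mm, 2 N at first touch to 12 N fully pressed.
- cover: The same yellow cover; origin at the centre of the lower edge of the skirt (12 mm below cover_center).
- figurine: White paper-mache figurine, 54 x 83 x 85 mm, origin under its centre, z up; leave it alone. It stands near the black desk lamp clamped at the bench's front right corner (x 0.22, y -0.47), whose thin stem rises to 0.4 m and whose arm then slants up and forward-left to a head over 0.6 m high. An arm starting right of the stem must draw back towards its base before swinging round.

How it is judged:
By the outcome, as a careful person would: the job done as asked, in the order asked, and still so for the second after the job is handed in, with the robot touching nothing.
It also fails if it takes over 72 s, if anything falls off the work surface, if the arm or the gripper's body presses on something with over 40 N, if the wrist force passes 120 N, or if a joint passes its speed limit or range.

## Robot

A 7-joint arm with a two-finger parallel gripper is mounted at the origin on a cart in front of the work surface, level with it; the furniture and walls round the work are solid. World frame = base frame: x ahead of the robot, y to its left, z up, the work surface at z = 0. Lengths are in m, angles in rad, forces in N, time in s.
With the tool pointing down it reaches from about 0.4 to 0.85 m from the base axis. Payload 4.5 kg.
Tool frame: the origin (TCP) lies midway between the tips of the shut fingers; the grasp point (between the pads) lies 19 mm behind it; z points along the fingers, y is the line along which they close (so a half turn about z gives the same grasp; the last joint's range is limited). The gripper opens to 88 mm and grips with 3 to 60 N. Pads are 18 mm wide; open, the fingers measure 123 mm over their backs; the gripper's body (75 mm by 187 mm) begins 45 mm behind the grasp point.
Start: joints at [-1.135, 0.689, -0.195, 1.565, 0.157, 0.902, -0.215], TCP at [0.244, 0.575, 0.201] pointing down, gripper open.
Joint ranges: [-3.01, 3.01], [-0.46, 2.08], [-1.47, 1.51], [0.13, 2.56], [-1, 4.14], [0.04, 2.09], [-2.66, 2.66]. Speed limits (rad/s): [2.57, 2.57, 3.14, 3.14, 3.14, 3.14, 3.14].

## Interface

Orientations are given as a unit quaternion [x, y, z, w].
In Python, from plant import r, eyes, finish_job gives the robot as it stands. The module is installed in compiled form; this text tells all that it offers.
- The arm moves only by the tool move_arm, never from a script. Its argument "motion" is a list of rows, each a list of 7 numbers: the shift along the tool's x, y, z in mm, then the turn, a rotation vector about the tool's x, y, z in degrees, then the closure, from 0 (fully open) to 1 (shut). A call has 1 to 5 rows; each row is the pose to reach, as a shift and turn from the pose commanded when the call began, along the tool's axes at that moment; what a row does not reach only later rows make up. A row lasts 1/8 s, in which the tool goes at most 62.5 mm and 10.7 degrees, less where a joint would pass 70% of its speed; a pose out of reach is approached as far as the arm can. A call with a gripper value outside its range is refused whole. The fingers move at their own pace and stop on an object; "newtons" is the grip in N (left out, the last holds). Time passes only in rows, so rows that repeat a pose let the fingers close. It gives the time, the measured TCP pose, the force, the opening and the grip force at its end, in the units of the state.
- r.get_state(): the state, without advancing time (a new reading comes with each control period).
- eyes.snapshot(name): name is "scene" or "top"; returns a dict with "frame" (420x560x3 uint8, red, green, blue), "z_map" (420x560 float32, m along the optical axis (not along the pixel's ray), 0 where there is no reading), "intrinsics" (3x3 intrinsics, pixels), "dist" ([k1, k2, p1, p2, k3] as OpenCV has them; the pictures are not rectified), "world_to_cam" (4x4, takes a point from world to camera coordinates). Camera axes: x right, y down, z forward; pixel columns grow to the right and rows downward; lengths in m; the calibration is good to about 2 mm. A picture is of the moment at which its call begins.
- finish_job(): hands the job in; it is judged then, once.
The state is a dict: "clock": time; "q": joint angles; "qd": joint speeds; "joint_torque": joint torques, N m; "tool_pos": TCP position; "eef_rot": TCP orientation; "contact_force": force on the tool from outside, world axes, zero at the start; "moment": the same for the moment, N m; "opening": opening from 0.0 (shut) to 1.0 (fully open); "finger_force": force on a finger pad.
Only numpy, scipy, OpenCV 4.12 (cv2) and the standard library are available. Lean on these libraries where they do the work, as an engineer would, in place of code of your own. Each camera call takes 0.05 s, during which the arm holds its last target. There are 200 camera calls.

## Working session

There is one attempt and no reset: what is moved stays moved. The work goes in short steps, Python scripts to look and compute and a tool call to move; the robot and the scene stay as the last step left them, time stands still between calls to the robot, and variables do not carry over. Pictures are saved under pics/ and viewed, at most 10 in all, crops included, and the job is handed in when it is done.

Besides the shell and the picture viewer there is one more tool, called after ">>>" as name(argument=value, ...), one argument or row to a line, values as JSON. move_arm: Moves the arm, as the interface text tells. Its arguments: {"type":"object","properties":{"motion":{"type":"array","items":{"type":"array","items":{"type":"number"}}},"newtons":{"type":"number"}},"required":["motion"]}

```bash
mkdir -p pics; cat > h.py <<'E'
import numpy as np,cv2
from plant import r,eyes,finish_job
from scipy.spatial.transform import Rotation as R
def pts(s):
    z=s["z_map"];h,w=z.shape
    u,v=np.meshgrid(np.arange(w),np.arange(h))
    p=cv2.undistortPoints(np.stack([u,v],-1).reshape(-1,1,2).astype(np.float32),s["intrinsics"],np.array(s["dist"])).reshape(h,w,2)
    c=np.concatenate([p*z[...,None],z[...,None]],-1)
    T=np.linalg.inv(s["world_to_cam"])
    W=c@T[:3,:3].T+T[:3,3]; W[z==0]=np.nan
    return W
def save(s,n): cv2.imwrite(f"pics/{n}.png",s["frame"][...,::-1])
E
python3 - <<'E'
from h import *
for n in("scene","top"):
    s=eyes.snapshot(n);save(s,n+"0");np.savez(n+"0.npz",**s);print(n,np.linalg.inv(s["world_to_cam"]).round(3))
    W=pts(s);hsv=cv2.cvtColor(s["frame"],cv2.COLOR_RGB2HSV)
    for c,a,b in(("yel",(20,110,90),(34,255,255)),("blue",(95,100,50),(125,255,255))):
        m=cv2.inRange(hsv,a,b);k,l,st,ce=cv2.connectedComponentsWithStats(m)
        for i in range(1,k):
            if st[i,4]>150:
                P=W[l==i];print(c,st[i],ce[i].round(),np.nanpercentile(P,[2,50,98],axis=0).round(3).tolist())
print(r.get_state())
E
```

```text
scene [[ 0.65  -0.558  0.517 -0.035]
 [-0.76  -0.475  0.443 -0.572]
 [-0.002 -0.681 -0.733  0.737]
 [ 0.     0.     0.     1.   ]]
yel [181 142  56  37 914] [208. 160.] [[0.44, 0.059, 0.02], [0.49, 0.09, 0.025], [0.548, 0.126, 0.027]]
blue [233 193  48  58 786] [254. 228.] [[0.375, -0.149, 0.004], [0.39, -0.128, 0.031], [0.484, -0.088, 0.05]]
top [[ 0.001 -0.996  0.091  0.368]
 [-0.999  0.002  0.034 -0.17 ]
 [-0.034 -0.091 -0.995  0.928]
 [ 0.     0.     0.     1.   ]]
yel [ 154  161   34   53 1425] [170. 187.] [[0.442, 0.059, 0.019], [0.495, 0.091, 0.026], [0.549, 0.124, 0.029]]
yel [  0 198  18  67 370] [ 11. 233.] [[0.331, 0.458, -0.934], [0.395, 0.467, -0.001], [0.546, 1.141, 0.003]]
yel [  5 267  10  41 196] [  9. 289.] [[0.188, 0.457, -0.925], [0.271, 0.465, -0.0], [0.319, 1.119, 0.004]]
yel [471 309  47  13 176] [492. 317.] [[0.06, -1.111, -0.938], [0.072, -1.002, -0.928], [0.239, -0.529, 0.032]]
yel [349 350  33  28 189] [366. 362.] [[-0.164, -0.518, -0.939], [-0.107, -0.471, -0.93], [-0.07, -0.406, -0.92]]
yel [309 353  32  23 172] [325. 363.] [[-0.157, -0.351, -0.94], [-0.1
[... 506 characters left out ...]
0.1, 'q': array([-1.13515832,  0.68990631, -0.19452517,  1.56622745,  0.15728753,
        0.90248905, -0.21508836]), 'qd': array([-0.00150991, -0.00212849, -0.00055016, -0.00367204, -0.00172944,
       -0.00011976, -0.00015129]), 'joint_torque': array([-3.96259231e-03, -5.28507221e+01, -1.27194721e+00, -1.53839743e+01,
       -5.26038988e-02,  1.91854473e-03,  3.97817075e-05]), 'tool_pos': array([0.24423812, 0.57462584, 0.20038989]), 'eef_rot': array([ 1.99529394e-01,  9.79891498e-01, -8.12602826e-04, -1.12263211e-04]), 'contact_force': array([-0.3402385 , -0.19961101, -0.88359354]), 'moment': array([ 0.05404097,  0.02907811, -0.0066193 ]), 'finger_force': 0.0, 'opening': 0.9980421684368372}
```

View pics/scene0.png

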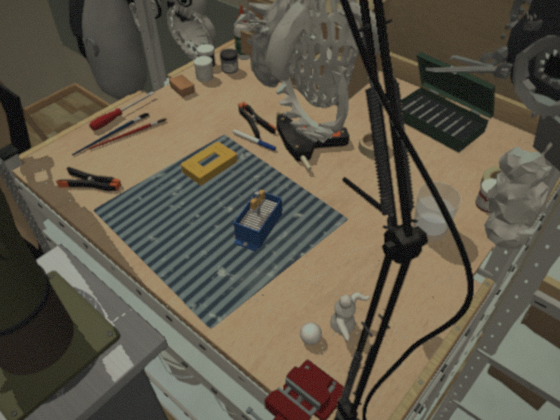

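View pics/top0.png

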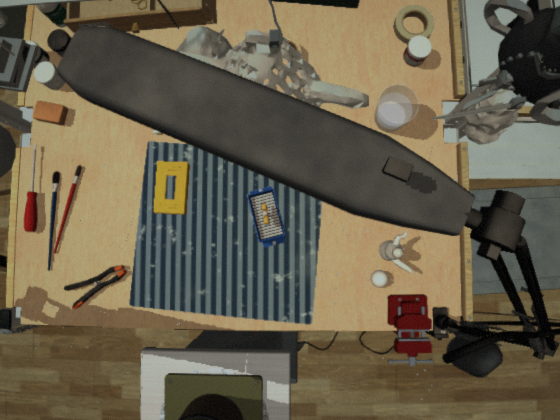

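The scene view shows the yellow cover near (208,160), the box with its nut at (258,215) and the figurine at (345,312), with the lamp arm in front. The top view shows the cover at (170,187), the box at (266,215) and the figurine at (393,250). The lamp's dark head lies above the work.

```bash
cat >> h.py <<'E'
def plane(s,uv,h):
    p=cv2.undistortPoints(np.array(uv,np.float32).reshape(-1,1,2),s["intrinsics"],np.array(s["dist"])).reshape(-1,2)
    T=np.linalg.inv(s["world_to_cam"]);d=np.c_[p,np.ones(len(p))]@T[:3,:3].T
    return (T[:3,3]+d*((h-T[2,3])/d[:,2])[:,None])[:,:2]
def rect(s,lo,hi,zmin,zmax,h,box):
    W=pts(s);hsv=cv2.cvtColor(s["frame"],cv2.COLOR_RGB2HSV)
    x0,x1,y0,y1=box
    m=(cv2.inRange(hsv,lo,hi)>0)&(W[...,2]>zmin)&(W[...,2]<zmax)&(W[...,0]>x0)&(W[...,0]<x1)&(W[...,1]>y0)&(W[...,1]<y1)
    v,u=np.nonzero(m);P=plane(s,np.c_[u,v],h)
    (c,sz,a)=cv2.minAreaRect((P*1000).astype(np.float32))
    if sz[0]<sz[1]: a+=90
    a=(a+90)%180-90
    return np.round(c,1),np.round(sz,1),round(a,2),len(P)
E
python3 - <<'E'
from h import *
for n in("scene","top"):
    s=dict(np.load(n+"0.npz"))
    print(n,"cover",rect(s,(18,90,60),(36,255,255),.018,.035,.026,(.4,.6,.03,.16)))
    print("rim",rect(s,(95,80,40),(125,255,255),.042,.06,.05,(.3,.55,-.2,-.05)))
    print("nut",rect(s,(10,60,60),(36,255,255),.078,.1,.088,(.3,.55,-.2,-.05)))
    W=pts(s);m=(W[...,2]>.3);P=W[m]
    print("lamp",[ (round(z,2),np.nanpercentile(P[(P[:,2]>z)&(P[:,2]<z+.1)],[2,50,98],axis=0).round(2).tolist()) for z in np.arange(.3,.9,.1) if ((P[:,2]>z)&(P[:,2]<z+.1)).sum()>20])
    f=W[(W[...,2]>.02)&(W[...,2]<.12)&(W[...,0]>.15)&(W[...,0]<.45)&(W[...,1]<-.25)&(W[...,1]>-.5)]
    print("fig",np.percentile(f,[2,50,98],axis=0).round(3).tolist())
c=s["frame"][140:260,140:340][...,::-1];cv2.imwrite("pics/crop.png",cv2.resize(c,None,fx=4,fy=4,interpolation=2))
E
```

```text
scene cover (array([491.2,  89.4]), array([ 73.1, 115.6]), -2.75, 989)
rim (array([ 431. , -114.5]), array([103.9,  58.7]), 15.17, 260)
nut (array([ 430.8, -115.8]), array([42.7, 12.9]), 9.55, 91)
lamp [(np.float64(0.3), [[0.23, -0.54, 0.3], [0.53, -0.18, 0.35], [0.62, 0.01, 0.4]]), (np.float64(0.4), [[0.24, -0.51, 0.4], [0.53, -0.45, 0.44], [0.58, -0.13, 0.5]]), (np.float64(0.5), [[0.28, -0.47, 0.5], [0.31, -0.39, 0.53], [0.56, -0.36, 0.57]])]
fig [[0.162, -0.49, 0.023], [0.218, -0.398, 0.055], [0.383, -0.34, 0.107]]
top cover (array([495.4,  91.2]), array([ 67.7, 109.3]), -2.56, 1414)
rim (array([ 435.4, -112.2]), array([100.2,  56. ]), 14.66, 239)
nut (array([ 435. , -112.2]), array([39.7,  9.8]), 8.95, 79)
lamp [(np.float64(0.3), [[0.24, -0.57, 0.31], [0.61, -0.07, 0.39], [0.74, 0.22, 0.4]]), (np.float64(0.4), [[0.26, -0.48, 0.4], [0.57, -0.39, 0.45], [0.64, 0.2, 0.5]]), (np.float64(0.5), [[0.29, -0.44, 0.5], [0.57, -0.36, 0.52], [0.62, 0.13, 0.6]]), (np.float64(0.6), [[0.33, -0.31, 0.64], [0.43, -0.16, 0.68], [0.5, -0.03, 0.68]]), (np.float64(0.7), [[0.4, -0.23, 0.71], [0.41, -0.22, 0.71], [0.41, -0.21, 0.71]])]
fig [[0.162, -0.474, 0.023], [0.226, -0.394, 0.055], [0.385, -0.334, 0.1]]
```

View pics/crop.png

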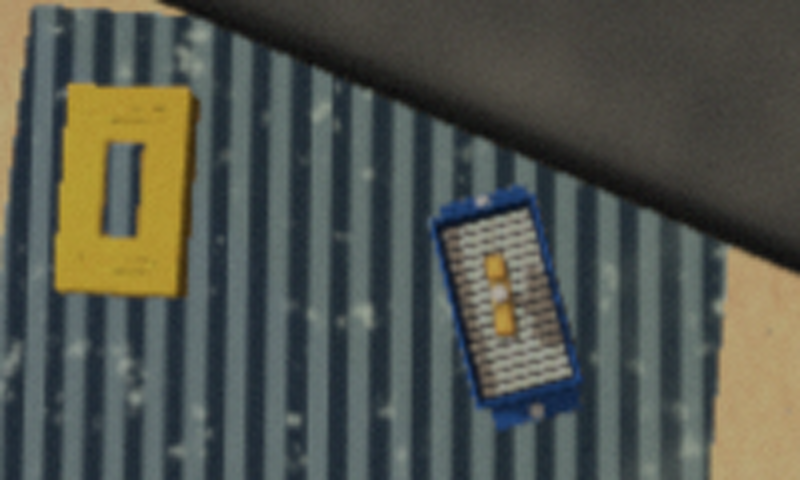

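The crop shows the cover at (125,190) with its slot along x, and the box at (505,295) with the nut bar close to the box's long axis. Next I check the overhead dark bar for clearance.

```bash
cat >> h.py <<'E'
def go(x,y,z,yaw):
    """increment from the present pose to TCP x,y,z (m), tool y axis at yaw deg (mod 180), tool pointing down"""
    s=r.get_state();Q=R.from_quat(s["eef_rot"]);best=None
    for k in(0,180):
        a=np.radians(yaw+k);ty=[np.cos(a),np.sin(a),0];tz=[0,0,-1];tx=np.cross(ty,tz)
        rv=(Q.inv()*R.from_matrix(np.c_[tx,ty,tz])).as_rotvec(degrees=True)
        if best is None or np.linalg.norm(rv)<np.linalg.norm(best): best=rv
    print("shift",(Q.inv().apply(np.array([x,y,z])-s["tool_pos"])*1000).round(1),"turn",best.round(2),"q",s["q"].round(2),"pos",s["tool_pos"].round(4),"F",s["contact_force"].round(1),"op",round(s["opening"],3),"t",round(s["clock"],2))
E
python3 - <<'E'
from h import *
s=dict(np.load("top0.npz"));W=pts(s)
for u,v in((80,50),(120,70),(180,90),(240,120),(300,150),(360,175),(400,170),(440,205),(465,215),(500,215),(520,260)): print((u,v),s["z_map"][v,u].round(3),W[v,u].round(3))
s=dict(np.load("scene0.npz"));W=pts(s)
for u,v in((400,240),(385,130),(375,60),(365,10),(375,330),(300,60),(330,20)): print((u,v),W[v,u].round(3))
go(.4945,.0905,.12,87.4)
E
```

```text
(80, 50) 0.0 [nan nan nan]
(120, 70) 0.264 [ 0.477 -0.062  0.676]
(180, 90) 0.261 [ 0.463 -0.101  0.677]
(240, 120) 0.256 [ 0.443 -0.138  0.679]
(300, 150) 0.251 [ 0.424 -0.173  0.681]
(360, 175) 0.248 [ 0.409 -0.207  0.681]
(400, 170) 0.217 [ 0.407 -0.222  0.712]
(440, 205) 0.247 [ 0.392 -0.253  0.68 ]
(465, 215) 0.247 [ 0.387 -0.267  0.679]
(500, 215) 0.24 [ 0.386 -0.285  0.685]
(520, 260) 0.266 [ 0.36  -0.311  0.655]
(400, 240) [ 0.24  -0.472  0.411]
(385, 130) [ 0.291 -0.414  0.471]
(375, 60) [ 0.312 -0.382  0.518]
(365, 10) [ 0.325 -0.359  0.552]
(375, 330) [ 0.389 -0.417 -0.002]
(300, 60) [ 0.531 -0.128  0.331]
(330, 20) [ 0.535 -0.178  0.412]
shift [-419.6 -347.6   81. ] turn [-9.000e-02 -1.000e-02 -2.042e+01] q [-1.14  0.69 -0.19  1.57  0.16  0.9  -0.22] pos [0.2442 0.5746 0.2004] F [-0.3 -0.2 -0.9] op 0.998 t 0.1
```

```bash
python3 - <<'E'
from h import *
for n in("top","scene"):
    W=pts(dict(np.load(n+"0.npz")))
    for z in np.arange(.1,.75,.08):
        m=(W[...,2]>z)&(W[...,2]<z+.08)&(W[...,0]<.72)&(W[...,1]>-.3)
        P=W[m]
        if len(P)>8: print(n,z.round(2),len(P),np.percentile(P,[1,10,50,90,99],axis=0)[:,:2].round(2).tolist(),"px",np.argwhere(m)[:,::-1].min(0),np.argwhere(m)[:,::-1].max(0))
E
```

```text
top 0.1 409 [[0.05, -0.04], [0.06, -0.03], [0.06, -0.0], [0.07, 0.03], [0.65, 0.44]] px [  0 108] [227 419]
top 0.26 17 [[0.64, -0.1], [0.64, -0.1], [0.64, -0.09], [0.64, -0.09], [0.64, -0.09]] px [242  63] [246  68]
top 0.34 2917 [[0.54, -0.25], [0.58, -0.09], [0.62, -0.02], [0.64, 0.2], [0.65, 0.22]] px [ 0 24] [368 108]
top 0.42 4686 [[0.54, -0.25], [0.54, -0.22], [0.56, -0.15], [0.6, -0.06], [0.64, 0.21]] px [0 0] [366 107]
top 0.5 1064 [[0.57, -0.16], [0.57, -0.15], [0.58, -0.13], [0.62, 0.12], [0.64, 0.13]] px [0 0] [283  50]
top 0.58 537 [[0.3, -0.3], [0.3, -0.29], [0.31, -0.28], [0.45, -0.07], [0.46, -0.04]] px [ 87 100] [492 358]
top 0.66 36407 [[0.37, -0.29], [0.39, -0.26], [0.43, -0.16], [0.48, -0.06], [0.5, -0.03]] px [57 26] [524 363]
scene 0.1 5169 [[-0.04, -0.07], [-0.01, -0.06], [0.51, -0.01], [0.63, 0.51], [0.68, 0.6]] px [ 0 14] [316 347]
scene 0.18 5999 [[-0.01, -0.21], [0.02, -0.15], [0.54, -0.05], [0.6, 0.51], [0.65, 0.6]] px [0 0] [347 310]
scene 0.26 3950 [[0.03, -0.22], [0.05, -0.2], [0.54, -0.13], [0.57, -0.0], [0.61, 0.02]] px [ 0 18] [356 258]
scene 0.34 4903 [[0.48, -0.25], [0.49, -0.2], [0.53, -0.14], [0.58, -0.02], [0.61, 0.02]] px [234   0] [379  68]
scene 0.42 631 [[0.53, -0.25], [0.53, -0.24], [0.54, -0.18], [0.55, -0.14], [0.58, -0.12]] px [295   0] [376  29]
```

>>> move_arm(
  motion=[
    [-50, -41, 0, 0, 0, -4, 0],
    [-100, -82, 0, 0, 0, -8, 0],
    [-145, -120, 0, 0, 0, -12, 0],
    [-190, -158, 0, 0, 0, -16, 0],
    [-235, -195, 0, 0, 0, -20.4, 0],
  ],
  newtons=20,
)

```text
clock: 0.72
tool_pos: [0.3851, 0.3018, 0.201]
eef_rot: [0.022, 1.0, -0.0, -0.0]
contact_force: [0.5, 0.6, -0.2]
opening: 1.0
finger_force: 0.0
```

```bash
python3 - <<'E'
from h import *
for n in("top","scene"):
    W=pts(dict(np.load(n+"0.npz")))
    for z in np.arange(.07,.5,.06):
        m=(W[...,2]>z)&(W[...,2]<z+.06)&(W[...,0]>.3)&(W[...,0]<.68)&(W[...,1]>-.3)&(W[...,1]<.3)
        P=W[m]
        for ya in np.arange(-.25,.3,.05):
            q=P[(P[:,1]>=ya)&(P[:,1]<ya+.05)]
            if len(q)>4: print(n,z.round(2),ya.round(2),len(q),"x",q[:,0].min().round(3),np.median(q[:,0]).round(3),end=" | ")
        print()
s=eyes.snapshot("scene");save(s,"scene1")
go(.4945,.0905,.12,87.4)
E
```

```text
top 0.07 -0.15 109 x 0.416 0.434 | 


top 0.25 -0.1 17 x 0.639 0.642 | 
top 0.31 -0.25 7 x 0.558 0.558 | top 0.31 -0.05 11 x 0.636 0.641 | 
top 0.37 -0.25 174 x 0.534 0.548 | top 0.37 -0.2 312 x 0.544 0.551 | top 0.37 -0.1 867 x 0.583 0.626 | top 0.37 -0.05 388 x 0.612 0.629 | top 0.37 0.15 1084 x 0.574 0.612 | top 0.37 0.2 526 x 0.576 0.597 | 
top 0.43 -0.25 651 x 0.534 0.544 | top 0.43 -0.2 1447 x 0.543 0.563 | top 0.43 -0.15 1232 x 0.544 0.563 | top 0.43 -0.1 339 x 0.567 0.588 | top 0.43 -0.05 110 x 0.592 0.639 | top 0.43 0.15 20 x 0.616 0.618 | top 0.43 0.2 68 x 0.606 0.621 | 
top 0.49 -0.2 222 x 0.568 0.575 | top 0.49 -0.15 742 x 0.565 0.575 | top 0.49 -0.0 12 x 0.613 0.624 | top 0.49 0.05 162 x 0.613 0.615 | top 0.49 0.1 207 x 0.613 0.617 | top 0.49 0.15 9 x 0.635 0.635 | 
scene 0.07 -0.15 168 x 0.413 0.432 | 
scene 0.13 -0.2 36 x 0.53 0.54 | scene 0.13 -0.15 135 x 0.528 0.553 | scene 0.13 -0.1 7 x 0.559 0.562 | 
scene 0.19 -0.25 122 x 0.526 0.536 | scene 0.19 -0.2 368 x 0.514 0.532 | scene 0.19 -0.15 307 x 0.524 0.56 | scene 0.19 -0.1 509 x 0.537 0.567 | scene 0.19 -0.05 211 x
[... 242 characters left out ...]
5 -0.0 177 x 0.564 0.57 | 
scene 0.31 -0.25 133 x 0.537 0.554 | scene 0.31 -0.2 1196 x 0.521 0.539 | scene 0.31 -0.15 1263 x 0.472 0.493 | scene 0.31 -0.1 74 x 0.483 0.611 | scene 0.31 -0.05 703 x 0.532 0.573 | scene 0.31 -0.0 356 x 0.534 0.567 | 
scene 0.37 -0.25 164 x 0.535 0.553 | scene 0.37 -0.2 1225 x 0.522 0.537 | scene 0.37 -0.15 1445 x 0.48 0.514 | scene 0.37 -0.1 73 x 0.54 0.557 | scene 0.37 -0.05 114 x 0.584 0.593 | 
scene 0.43 -0.25 158 x 0.534 0.54 | scene 0.43 -0.2 80 x 0.535 0.546 | scene 0.43 -0.15 22 x 0.53 0.533 | 

shift [-115.4 -194.    82.4] turn [-0.56  0.08 -0.48] q [-0.53  0.53 -0.33  1.96  0.27  0.7   0.49] pos [0.3897 0.2912 0.2003] F [ 1.3 -7.1 -0.2] op 0.999 t 0.78
```

View pics/scene1.png

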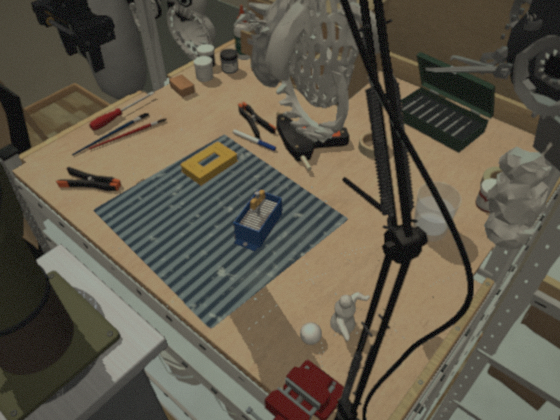

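The scene view now shows the gripper at (80,30), the cover and box unmoved, and a white wheel-like sculpture around (310,70) behind the box. I'll compute its clearance to the turning gripper body and carry on to the cover.

```bash
python3 - <<'E'
from h import *
W=pts(dict(np.load("scene0.npz")))
d=np.hypot(W[...,0]-.431,W[...,1]+.1145)
for z0 in np.arange(.10,.45,.03):
    m=(W[...,2]>z0)&(W[...,2]<z0+.03)&(d<.2)
    if m.sum(): 
        i=np.argsort(np.where(m,d,9).ravel())[:400:1];k=i[min(5,m.sum()-1)]
        print(z0.round(2),m.sum(),"5th",d.ravel()[k].round(3),W.reshape(-1,3)[k].round(3),"px",k%560,k//560, "n<.11",(m&(d<.11)).sum())
go(.4945,.0905,.12,87.4)
E
```

```text
0.16 178 5th 0.105 [ 0.535 -0.13   0.188] px 300 131 n<.11 21
0.19 818 5th 0.1 [ 0.518 -0.163  0.209] px 309 133 n<.11 88
0.22 739 5th 0.108 [ 0.52  -0.176  0.221] px 316 130 n<.11 13
0.25 797 5th 0.106 [ 0.537 -0.123  0.278] px 299 86 n<.11 47
0.28 1056 5th 0.098 [ 0.527 -0.132  0.303] px 300 77 n<.11 267
0.31 1591 5th 0.043 [ 0.474 -0.113  0.332] px 269 70 n<.11 636
0.34 2116 5th 0.042 [ 0.473 -0.12   0.344] px 272 65 n<.11 810
0.37 1701 5th 0.05 [ 0.481 -0.115  0.372] px 273 45 n<.11 942
0.4 1422 5th 0.07 [ 0.501 -0.116  0.4  ] px 282 23 n<.11 711
0.43 260 5th 0.105 [ 0.533 -0.141  0.432] px 309 0 n<.11 21
shift [-115.4 -194.    82.4] turn [-0.56  0.08 -0.48] q [-0.53  0.53 -0.33  1.96  0.27  0.7   0.49] pos [0.3897 0.2912 0.2003] F [ 1.3 -7.1 -0.2] op 0.999 t 0.78
```

>>> move_arm(
  motion=[
    [-25, -42, 0, 0, 0, 0, 0],
    [-50, -85, 0, 0, 0, 0, 0],
    [-75, -127, 20, 0, 0, 0, 0],
    [-100, -168, 50, 0, 0, 0, 0],
    [-115, -194, 80, 0, 0, -0.5, 0],
  ],
)

```text
clock: 1.4
tool_pos: [0.4916, 0.1023, 0.1202]
eef_rot: [0.02, 1.0, -0.0, 0.0]
contact_force: [1.0, 0.4, -0.1]
opening: 1.001
finger_force: 0.0
```

```bash
python3 - <<'E'
from h import *
s=eyes.snapshot("top");save(s,"top2")
go(.4945,.0905,.0275,87.4)
E
```

```text
shift [-4.4 -6.2 89.3] turn [-0.33 -0.25  0.06] q [-0.11  0.68 -0.29  2.01  0.38  0.52  0.85] pos [0.4907 0.0974 0.1168] F [ 1.  -2.7 -2.3] op 0.999 t 1.45
```

View pics/top2.png

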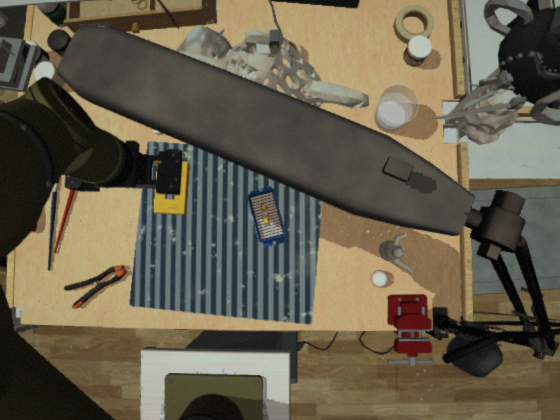

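The top view shows the gripper over the cover at (170,172), with the arm coming in from the left, and the box clear at (266,215). I descend and grasp.

```bash
python3 - <<'E'
from h import *
s=eyes.snapshot("top");W=pts(s)
for u,v in((170,172),(145,165),(130,165),(120,165),(105,165),(90,165),(75,120),(50,130),(20,180)): print((u,v),W[v,u].round(3))
go(.494,.0905,.0105,87.4)
E
```

```text
(170, 172) [0.485 0.024 0.263]
(145, 165) [0.494 0.059 0.28 ]
(130, 165) [0.486 0.068 0.318]
(120, 165) [0.479 0.066 0.36 ]
(105, 165) [0.472 0.07  0.397]
(90, 165) [0.465 0.073 0.433]
(75, 120) [0.493 0.048 0.521]
(50, 130) [0.458 0.02  0.612]
(20, 180) [ 0.408 -0.002  0.679]
shift [ -5.3  -8.8 107.8] turn [-0.25 -0.29  0.09] q [-0.11  0.67 -0.29  2.01  0.38  0.52  0.85] pos [0.4897 0.1    0.1183] F [-0.4  0.1  0.2] op 1.002 t 1.5
```

>>> move_arm(
  motion=[
    [-3, -5, 35, 0, 0, 0, 0],
    [-5, -9, 70, 0, 0, 0, 0],
    [-5, -9, 95, -0.3, -0.3, 0, 0],
    [-5, -9, 107, -0.3, -0.3, 0, 0],
    [-5, -9, 107, -0.3, -0.3, 0, 0],
  ],
)

```text
clock: 2.12
tool_pos: [0.4949, 0.0967, 0.0141]
eef_rot: [0.018, 1.0, 0.003, 0.002]
contact_force: [0.0, -0.6, 0.3]
opening: 0.999
finger_force: 0.0
```

```bash
python3 - <<'E'
from h import *
go(.494,.0905,.0105,87.4)
E
```

```text
shift [ 0.7 -6.3  3.6] turn [0.32 0.27 0.55] q [-0.19  0.86 -0.15  2.06  0.48  0.25  0.78] pos [0.4949 0.0967 0.0141] F [ 0.  -0.6  0.3] op 0.999 t 2.12
```

>>> move_arm(
  motion=[
    [0, -3, 1, 0.1, 0, 0.5, 0],
    [0, -3, 1, 0.1, 0, 0.5, 0],
  ],
)

```text
clock: 2.38
tool_pos: [0.4956, 0.0925, 0.0139]
eef_rot: [0.023, 1.0, 0.002, 0.003]
contact_force: [0.6, -0.0, -0.3]
opening: 0.998
finger_force: 0.0
```

```bash
python3 - <<'E'
from h import *
go(.494,.0905,.0105,87.4)
E
```

```text
shift [ 1.5 -2.1  3.4] turn [ 0.22  0.37 -0.06] q [-0.18  0.86 -0.15  2.07  0.48  0.24  0.77] pos [0.4956 0.0925 0.0139] F [ 0.6 -0.  -0.3] op 0.998 t 2.38
```

>>> move_arm(
  motion=[
    [1.5, -2, 3, 0.2, 0.3, 0, 0],
    [1.5, -2, 3, 0.2, 0.3, 0, 0.25],
    [1.5, -2, 3, 0.2, 0.3, 0, 0.4],
    [1.5, -2, 3, 0.2, 0.3, 0, 0.5],
    [1.5, -2, 3, 0.2, 0.3, 0, 0.5],
  ],
  newtons=25,
)

```text
clock: 3.0
tool_pos: [0.4935, 0.0908, 0.0101]
eef_rot: [0.023, 1.0, 0.0, 0.0]
contact_force: [0.3, 0.1, -0.4]
opening: 0.57
finger_force: 0.0
```

```bash
python3 - <<'E'
from h import *
go(.494,.0905,.0105,87.4);print(r.get_state()["finger_force"])
for n in("top","scene"):
    s=eyes.snapshot(n);np.savez(n+"g.npz",**s);save(s,n+"g")
    print(n,"cover",rect(s,(18,90,60),(36,255,255),.018,.035,.026,(.4,.6,.03,.16)))
E
```

```text
shift [-0.6 -0.3 -0.4] turn [ 0.01  0.   -0.02] q [-0.18  0.87 -0.15  2.07  0.48  0.24  0.77] pos [0.4935 0.0908 0.0101] F [ 0.3  0.1 -0.4] op 0.57 t 3.0
0.0
top cover (array([494.8,  92. ]), array([ 67.2, 108.7]), -1.55, 496)
scene cover (array([491.8,  89.1]), array([ 73.5, 114.4]), -2.75, 813)
```

```bash
python3 - <<'E'
from h import *
a=cv2.imread("pics/sceneg.png")[80:240,120:320];cv2.imwrite("pics/cg.png",cv2.resize(a,None,fx=3.5,fy=3.5,interpolation=2))
print(r.get_state()["opening"],r.get_state()["finger_force"])
E
```

```text
0.5053575331440937 0.0
```

View pics/cg.png

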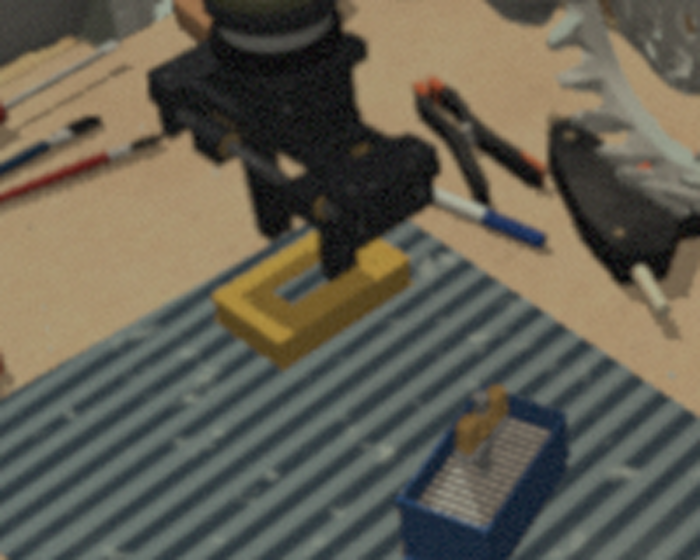

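The crop shows the near finger's tip at (340,275) lying over the cover's top and the far one at (270,235): the fingers closed above the cover, which hasn't moved. The tips evidently swing higher when open, so I measure how high they are.

```bash
python3 - <<'E'
from h import *
s=dict(np.load("sceneg.npz"));W=pts(s)
for v in range(146,164,2): print(v,[(u,tuple(W[v,u].round(3)),s["frame"][v,u].tolist()) for u in (214,217,220)])
E
```

```text
146 [(214, (np.float64(0.482), np.float64(0.052), np.float64(0.09)), [19, 12, 15]), (217, (np.float64(0.455), np.float64(0.011), np.float64(0.128)), [22, 25, 23]), (220, (np.float64(0.461), np.float64(0.009), np.float64(0.126)), [20, 23, 23])]
148 [(214, (np.float64(0.482), np.float64(0.053), np.float64(0.084)), [15, 18, 19]), (217, (np.float64(0.456), np.float64(0.012), np.float64(0.122)), [26, 26, 27]), (220, (np.float64(0.461), np.float64(0.01), np.float64(0.12)), [12, 15, 17])]
150 [(214, (np.float64(0.481), np.float64(0.053), np.float64(0.079)), [18, 21, 18]), (217, (np.float64(0.457), np.float64(0.014), np.float64(0.115)), [23, 24, 23]), (220, (np.float64(0.461), np.float64(0.01), np.float64(0.115)), [20, 21, 22])]
152 [(214, (np.float64(0.481), np.float64(0.054), np.float64(0.073)), [14, 18, 21]), (217, (np.float64(0.491), np.float64(0.056), np.float64(0.066)), [26, 29, 26]), (220, (np.float64(0.458), np.float64(0.007), np.float64(0.113)), [25, 21, 24])]
154 [(214, (np.float64(0.482), np.float64(0.056), np.float64(0.066)), [19, 23, 20]), (217, (np.float64(0.489), np.float64(0.
[... 402 characters left out ...]
oat64(0.057), np.float64(0.055)), [23, 25, 27]), (217, (np.float64(0.489), np.float64(0.056), np.float64(0.051)), [70, 58, 32]), (220, (np.float64(0.514), np.float64(0.075), np.float64(0.024)), [114, 90, 41])]
160 [(214, (np.float64(0.5), np.float64(0.08), np.float64(0.024)), [79, 68, 39]), (217, (np.float64(0.504), np.float64(0.075), np.float64(0.025)), [111, 87, 38]), (220, (np.float64(0.507), np.float64(0.068), np.float64(0.027)), [118, 90, 42])]
162 [(214, (np.float64(0.494), np.float64(0.075), np.float64(0.026)), [117, 92, 40]), (217, (np.float64(0.499), np.float64(0.07), np.float64(0.025)), [120, 95, 45]), (220, (np.float64(0.503), np.float64(0.064), np.float64(0.026)), [120, 97, 48])]
```

>>> move_arm(
  motion=[
    [0, 0, -15, 0, 0, 0, 0.5],
    [0, 0, -30, 0, 0, 0, 0.3],
    [0, 0, -30, 0, 0, 0, 0],
    [0, 0, -30, 0, 0, 0, 0],
    [0, 0, -30, 0, 0, 0, 0],
  ],
)

```text
clock: 3.72
tool_pos: [0.4932, 0.0906, 0.0399]
eef_rot: [0.023, 1.0, -0.0, -0.0]
contact_force: [-0.6, -0.6, 0.6]
opening: 0.924
finger_force: 0.0
```

```bash
python3 - <<'E'
from h import *
go(.494,.0905,.0105,87.4);
for n in("top","scene"):
    s=eyes.snapshot(n);save(s,n+"h")
    print(n,"cover",rect(s,(18,90,60),(36,255,255),.018,.035,.026,(.4,.6,.03,.16)))
W=pts(s);d=s["frame"].max(-1)<70
m=d&(abs(W[...,0]-.49)<.08)&(abs(W[...,1]-.09)<.08)&(W[...,2]<.2)&(W[...,2]>.008)
P=W[m]
for z in np.arange(.01,.13,.01):
    q=P[(P[:,2]>=z)&(P[:,2]<z+.01)]
    if len(q):print(z.round(2),len(q),q.min(0).round(3),q.max(0).round(3))
E
```

```text
shift [-0.8 -0.1 29.4] turn [-0.01 -0.03 -0.02] q [-0.16  0.81 -0.19  2.06  0.46  0.32  0.79] pos [0.4932 0.0906 0.0399] F [-0.6 -0.6  0.6] op 0.924 t 3.73
top cover (array([494.9,  91.5]), array([ 67.2, 107.9]), -2.59, 538)
scene cover (array([492.1,  88.9]), array([ 73.9, 113.9]), -2.75, 887)
0.07 10 [0.483 0.047 0.075] [0.504 0.143 0.079]
0.08 64 [0.48  0.033 0.081] [0.503 0.147 0.09 ]
0.09 70 [0.479 0.033 0.09 ] [0.502 0.146 0.1  ]
0.1 73 [0.479 0.032 0.1  ] [0.503 0.148 0.11 ]
0.11 57 [0.479 0.031 0.11 ] [0.501 0.147 0.12 ]
0.12 21 [0.484 0.133 0.12 ] [0.503 0.148 0.13 ]
```

Tips sit about 38 mm above the reported TCP at both openings, and the gripper body fits the same offset. So I treat tip z as tool z + 38 mm and descend in stages, watching force.

>>> move_arm(
  motion=[
    [-0.5, 0, 20, 0, 0, 0, 0],
    [-0.5, 0, 40, 0, 0, 0, 0],
    [-0.5, 0, 50, 0, 0, 0, 0],
    [-0.5, 0, 58, 0, 0, 0, 0],
    [-0.5, 0, 58, 0, 0, 0, 0],
  ],
)

```text
clock: 4.45
tool_pos: [0.4938, 0.0907, -0.0182]
eef_rot: [0.023, 1.0, -0.0, -0.0]
contact_force: [0.0, -0.4, -0.2]
opening: 1.0
finger_force: 0.0
```

```bash
cat >> h.py <<'E'
def tips(s,cx,cy):
    W=pts(s);d=s["frame"].max(-1)<70
    m=d&(abs(W[...,0]-cx)<.08)&(abs(W[...,1]-cy)<.08)&(W[...,2]<.2)&(W[...,2]>.006)
    P=W[m]
    for z in np.arange(.006,.08,.008):
        q=P[(P[:,2]>=z)&(P[:,2]<z+.008)]
        if len(q):print(z.round(3),len(q),q.min(0).round(3),q.max(0).round(3))
E
python3 - <<'E'
from h import *
go(.494,.0905,-.028,87.4);
for n in("top","scene"):
    s=eyes.snapshot(n);save(s,n+"i")
    print(n,"cover",rect(s,(18,90,60),(36,255,255),.018,.035,.026,(.4,.6,.03,.16)))
tips(s,.49,.09)
E
```

```text
shift [-0.2 -0.2  9.8] turn [-0.01 -0.03 -0.01] q [-0.21  0.92 -0.11  2.07  0.5   0.18  0.76] pos [ 0.4938  0.0907 -0.0182] F [ 0.  -0.4 -0.2] op 1.0 t 4.45
top cover (array([494.9,  92. ]), array([ 67.2, 108.6]), -1.63, 636)
scene cover (array([488.4,  84.8]), array([ 85.2, 108.7]), -0.83, 611)
0.014 15 [0.482 0.036 0.015] [0.5   0.143 0.022]
0.022 56 [0.481 0.033 0.022] [0.546 0.147 0.03 ]
0.03 52 [0.48  0.032 0.03 ] [0.505 0.146 0.038]
0.038 57 [0.481 0.031 0.038] [0.503 0.149 0.046]
0.046 43 [0.479 0.029 0.046] [0.505 0.147 0.054]
0.054 30 [0.482 0.029 0.054] [0.499 0.149 0.062]
0.062 19 [0.486 0.136 0.062] [0.506 0.15  0.07 ]
0.07 13 [0.488 0.141 0.07 ] [0.506 0.149 0.078]
0.078 14 [0.458 0.01  0.078] [0.502 0.145 0.085]
```

>>> move_arm(
  motion=[
    [0, 0, 8, 0, 0, 0, 0],
    [0, 0, 8, 0, 0, 0, 0.3],
    [0, 0, 8, 0, 0, 0, 0.5],
    [0, 0, 8, 0, 0, 0, 0.5],
    [0, 0, 8, 0, 0, 0, 0.5],
  ],
  newtons=30,
)

```text
clock: 5.18
tool_pos: [0.494, 0.091, -0.0258]
eef_rot: [0.023, 1.0, 0.0, 0.0]
contact_force: [-0.3, 0.5, -1.4]
opening: 0.748
finger_force: 30.0
```

```bash
python3 - <<'E'
from h import *
go(.494,.0905,-.028,87.4);print(r.get_state()["finger_force"])
for n in("top","scene"):
    s=eyes.snapshot(n);save(s,n+"j");np.savez(n+"j.npz",**s)
    print(n,"cover",rect(s,(18,90,60),(36,255,255),.018,.035,.026,(.4,.6,.03,.16)))
tips(s,.49,.09)
E
```

```text
shift [ 0.  -0.5  2.2] turn [ 0.03  0.01 -0.01] q [-0.22  0.94 -0.09  2.07  0.5   0.16  0.75] pos [ 0.494   0.091  -0.0258] F [-0.3  0.5 -1.4] op 0.748 t 5.17
30.000044256448746
top cover (array([495.2,  90.4]), array([ 67.4, 108.8]), -2.39, 540)
scene cover (array([471. ,  89.4]), array([74.8, 72.2]), 85.3, 543)
0.006 8 [0.481 0.05  0.011] [0.535 0.06  0.014]
0.014 31 [0.482 0.043 0.014] [0.541 0.139 0.022]
0.022 49 [0.481 0.043 0.022] [0.505 0.135 0.03 ]
0.03 44 [0.48  0.042 0.03 ] [0.504 0.137 0.038]
0.038 31 [0.482 0.045 0.038] [0.501 0.136 0.046]
0.046 26 [0.481 0.048 0.046] [0.498 0.141 0.054]
0.054 22 [0.483 0.052 0.054] [0.507 0.137 0.062]
0.062 12 [0.484 0.131 0.063] [0.503 0.135 0.07 ]
0.07 15 [0.458 0.011 0.07 ] [0.499 0.169 0.078]
0.078 58 [0.455 0.01  0.078] [0.514 0.17  0.086]
```

Grasped at 66 mm with 30 N. I lift, then check the arm's clearance to the lamp and sculpture before swinging over.

>>> move_arm(
  motion=[
    [0, 0, -25, 0, 0, 0, 0.5],
    [0, 0, -50, 0, 0, 0, 0.5],
    [0, 0, -80, 0, 0, 0, 0.5],
    [0, 0, -116, 0, 0, 0, 0.5],
    [0, 0, -116, 0, 0, 0, 0.5],
  ],
)

```text
clock: 5.9
tool_pos: [0.4953, 0.0907, 0.0919]
eef_rot: [0.023, 1.0, 0.001, 0.002]
contact_force: [0.2, -0.5, -1.9]
opening: 0.746
finger_force: 30.0
```

```bash
python3 - <<'E'
from h import *
from scipy.spatial import cKDTree
go(.434,-.1122,.09,104.8);print(r.get_state()["finger_force"])
A=[];O=[]
for n in("top","scene"):
    s=eyes.snapshot(n);save(s,n+"k");s0=dict(np.load(n+"0.npz"));W=pts(s);W0=pts(s0)
    m=(abs(W-W0).max(-1)>.02)&(W[...,2]>.12)&(s["z_map"]>0)&(np.hypot(W[...,0],W[...,1])<.8)&(W[...,0]>.1)
    m=cv2.erode(m.astype(np.uint8),np.ones((3,3)))>0
    A.append(W[m]);O.append(W0[(W0[...,2]>.12)&(W0[...,0]>.2)&(W0[...,0]<.8)&(W0[...,1]<.3)])
    P=W[m]
    for z in np.arange(.12,.8,.06):
        q=P[(P[:,2]>=z)&(P[:,2]<z+.06)]
        if len(q)>5: print(n,z.round(2),len(q),np.percentile(q,[1,50,99],axis=0).round(3).tolist())
A=np.vstack(A);O=np.vstack(O);O=O[np.isfinite(O).all(1)]
t=cKDTree(O)
tool=np.array([.494,.091]);tgt=np.array([.434,-.1122])
f=lambda p:np.arctan2(p[1],p[0])
da=f(tgt)-f(tool);k=np.hypot(*tgt)-np.hypot(*tool)
for fr in(0,.25,.5,.75,1):
    rr=np.hypot(A[:,0],A[:,1]);a=np.arctan2(A[:,1],A[:,0])+fr*da;rr=rr+fr*k*np.clip(rr/.45,0,1)
    B=np.c_[rr*np.cos(a),rr*np.sin(a),A[:,2]];d,i=t.query(B)
    j=np.argsort(d)[:200:40];print(fr,d[j].round(3).tolist(),B[j[0]].round(3),O[i[j[0]]].round(3),B[j[-1]].round(3),(d<.01).sum())
E
```

```text
shift [  51.8 -205.6    1.4] turn [  0.04   0.24 -17.47] q [-0.1   0.72 -0.27  2.03  0.43  0.45  0.82] pos [0.4953 0.0907 0.0919] F [ 0.2 -0.5 -1.9] op 0.746 t 5.9
29.999976977705956
top 0.12 589 [[0.443, 0.058, 0.133], [0.46, 0.087, 0.144], [0.548, 0.124, 0.147]]
top 0.18 1529 [[0.458, -0.002, 0.206], [0.482, 0.034, 0.236], [0.524, 0.181, 0.239]]
top 0.24 792 [[0.459, 0.049, 0.242], [0.485, 0.055, 0.283], [0.524, 0.087, 0.295]]
top 0.3 741 [[0.457, 0.053, 0.311], [0.478, 0.06, 0.334], [0.52, 0.101, 0.36]]
top 0.36 939 [[0.457, 0.053, 0.36], [0.473, 0.063, 0.392], [0.514, 0.092, 0.418]]
top 0.42 387 [[0.463, 0.026, 0.43], [0.501, 0.041, 0.463], [0.53, 0.063, 0.48]]
top 0.48 1390 [[0.216, -0.025, 0.481], [0.492, 0.037, 0.513], [0.534, 0.072, 0.539]]
top 0.54 1167 [[0.225, -0.037, 0.541], [0.464, 0.017, 0.574], [0.502, 0.055, 0.599]]
top 0.6 4375 [[0.245, -0.038, 0.602], [0.412, -0.008, 0.641], [0.473, 0.023, 0.66]]
top 0.66 12709 [[0.267, -0.034, 0.661], [0.343, -0.023, 0.691], [0.456, 0.005, 0.719]]
top 0.72 1545 [[0.296, -0.04, 0.72], [0.326, -0.033, 0.727], [0.36, -0.023, 0.743]]
s
[... 445 characters left out ...]
9, -0.042, 0.421], [0.133, -0.039, 0.455], [0.167, -0.034, 0.48]]
scene 0.48 1788 [[0.132, -0.043, 0.481], [0.158, -0.04, 0.505], [0.191, -0.033, 0.532]]
0 [0.03, 0.031, 0.031, 0.032, 0.032] [0.46  0.005 0.661] [ 0.48  -0.016  0.666] [0.454 0.002 0.675] 0
0.25 [0.012, 0.014, 0.016, 0.017, 0.018] [ 0.449 -0.037  0.664] [ 0.46  -0.042  0.664] [ 0.439 -0.045  0.665] 0
0.5 [0.012, 0.015, 0.017, 0.018, 0.019] [ 0.429 -0.083  0.654] [ 0.441 -0.088  0.654] [ 0.419 -0.089  0.671] 0
0.75 [0.005, 0.012, 0.014, 0.017, 0.018] [ 0.475 -0.097  0.339] [ 0.477 -0.101  0.339] [ 0.458 -0.1    0.346] 28
1 [0.028, 0.032, 0.033, 0.034, 0.035] [ 0.452 -0.141  0.337] [ 0.476 -0.127  0.337] [ 0.368 -0.167  0.654] 0
```

Direct swinging would pass within 5–12 mm of the sculpture and lamp, so I draw back toward the base first, then swing, then extend.

>>> move_arm(
  motion=[
    [35, -2, 2, 0, 0, 0, 0.5],
    [75, -6, 2, 0, 0, -2, 0.5],
    [95, -25, 2, 0, 0, -5, 0.5],
    [95, -60, 2, 0, 0, -9, 0.5],
    [92, -95, 2, 0, 0.2, -12, 0.5],
  ],
)

```text
clock: 6.62
tool_pos: [0.3961, -0.0006, 0.087]
eef_rot: [-0.084, 0.996, -0.0, -0.004]
contact_force: [0.6, -0.2, -1.6]
opening: 0.746
finger_force: 30.0
```

```bash
cat >> h.py <<'E'
def clear(box=(.12,.8)):
    from scipy.spatial import cKDTree
    A=[];O=[]
    for n in("top","scene"):
        s=eyes.snapshot(n);s0=dict(np.load(n+"0.npz"));W=pts(s);W0=pts(s0)
        m=(abs(W-W0).max(-1)>.02)&(W[...,2]>.1)&(s["z_map"]>0)&(np.hypot(W[...,0],W[...,1])<.8)&(W[...,0]>.1)
        m=cv2.erode(m.astype(np.uint8),np.ones((3,3)))>0
        A.append(W[m]);O.append(W0[(W0[...,2]>.1)&(W0[...,0]>.2)&(W0[...,0]<.8)&(W0[...,1]<.3)])
    A=np.vstack(A);O=np.vstack(O);O=O[np.isfinite(O).all(1)]
    d,i=cKDTree(O).query(A)
    for lo,hi in((.1,.25),(.25,.5),(.5,.9)):
        k=np.flatnonzero((A[:,2]>lo)&(A[:,2]<hi))
        if len(k): j=k[np.argsort(d[k])[min(10,len(k)-1)]];print("clear",lo,d[j].round(3),A[j].round(3),O[i[j]].round(3))
E
python3 - <<'E'
from h import *
clear();go(.400,-.1122,.09,104.8)
E
```

```text
clear 0.1 0.097 [ 0.443 -0.079  0.233] [ 0.482 -0.109  0.317]
clear 0.25 0.09 [ 0.416 -0.039  0.32 ] [ 0.477 -0.101  0.339]
clear 0.5 0.042 [ 0.407 -0.057  0.675] [ 0.445 -0.077  0.672]
shift [  12.8 -107.    -2.8] turn [-0.1  -0.5  -5.77] q [ 0.02  0.66 -0.21  2.33  0.65  0.21  0.95] pos [ 0.3958 -0.0045  0.0869] F [-0.3  1.2 -2.5] op 0.744 t 6.72
```

>>> move_arm(
  motion=[
    [4, -27, 0, 0, 0, -1.5, 0.5],
    [8, -54, 0, 0, -0.2, -3, 0.5],
    [12, -81, -1, 0, -0.5, -4.5, 0.5],
    [13, -107, -3, 0, -0.5, -5.8, 0.5],
    [13, -107, -3, 0, -0.5, -5.8, 0.5],
  ],
)

```text
clock: 7.35
tool_pos: [0.4017, -0.109, 0.0901]
eef_rot: [-0.13, 0.992, 0.001, 0.002]
contact_force: [-0.2, -0.1, -2.5]
opening: 0.746
finger_force: 30.0
```

```bash
python3 - <<'E'
from h import *
clear();go(.434,-.1122,.09,104.8)
E
```

```text
clear 0.1 0.063 [ 0.452 -0.185  0.235] [ 0.514 -0.187  0.244]
clear 0.25 0.057 [ 0.43  -0.125  0.291] [ 0.477 -0.12   0.323]
clear 0.5 0.017 [ 0.391 -0.16   0.654] [ 0.405 -0.169  0.658]
shift [-29.5 -13.7   0.5] turn [0.12 0.26 0.38] q [ 0.36  0.67 -0.32  2.28  0.73  0.29  1.22] pos [ 0.4019 -0.1067  0.0904] F [ 0.2  1.1 -2.1] op 0.745 t 7.45
```

>>> move_arm(
  motion=[
    [-5, -3, 5, 0, 0, 0, 0.5],
    [-10, -5, 9, 0.1, 0.2, 0.2, 0.5],
    [-15, -7, 12, 0.1, 0.2, 0.4, 0.5],
    [-15, -7, 12, 0.1, 0.2, 0.4, 0.5],
  ],
)

```text
clock: 7.95
tool_pos: [0.4193, -0.1102, 0.0789]
eef_rot: [-0.129, 0.992, -0.0, 0.001]
contact_force: [0.1, 0.2, -3.2]
opening: 0.747
finger_force: 30.0
```

```bash
python3 - <<'E'
from h import *
clear();go(.434,-.1122,.078,104.8)
E
```

```text
clear 0.1 0.049 [ 0.467 -0.185  0.223] [ 0.516 -0.177  0.222]
clear 0.25 0.045 [ 0.436 -0.141  0.316] [ 0.475 -0.122  0.327]
clear 0.5 0.003 [ 0.402 -0.169  0.666] [ 0.405 -0.17   0.667]
shift [-14.5  -5.7   1.1] turn [-0.07  0.09 -0.01] q [ 0.35  0.7  -0.31  2.24  0.74  0.3   1.22] pos [ 0.4185 -0.1104  0.0791] F [ 0.1 -0.3 -2.5] op 0.747 t 8.05
```

```bash
python3 - <<'E'
from h import *
s=eyes.snapshot("top");save(s,"topm");W=pts(s)
for v in(100,120,140,160,180,200,220): print(v,[(u,W[v,u].round(3).tolist()) for u in range(200,440,30)])
E
```

```text
100 [(200, [0.455, -0.114, 0.679]), (230, [0.455, -0.132, 0.679]), (260, [0.454, -0.15, 0.681]), (290, [0.454, -0.167, 0.68]), (320, [0.556, -0.203, 0.384]), (350, [0.538, -0.234, 0.437]), (380, [0.669, -0.346, 0.057]), (410, [0.668, -0.406, 0.063])]
120 [(200, [0.443, -0.114, 0.68]), (230, [0.443, -0.132, 0.678]), (260, [0.442, -0.15, 0.68]), (290, [0.442, -0.167, 0.68]), (320, [0.442, -0.184, 0.681]), (350, [0.443, -0.202, 0.677]), (380, [0.627, -0.344, 0.057]), (410, [0.617, -0.397, 0.091])]
140 [(200, [0.432, -0.114, 0.676]), (230, [0.43, -0.132, 0.68]), (260, [0.43, -0.15, 0.68]), (290, [0.43, -0.167, 0.681]), (320, [0.43, -0.184, 0.682]), (350, [0.43, -0.201, 0.682]), (380, [0.43, -0.219, 0.682]), (410, [0.599, -0.419, 0.001])]
160 [(200, [0.557, 0.035, 0.001]), (230, [0.421, -0.13, 0.667]), (260, [0.419, -0.15, 0.68]), (290, [0.418, -0.167, 0.681]), (320, [0.418, -0.184, 0.681]), (350, [0.418, -0.201, 0.682]), (380, [0.418, -0.218, 0.682]), (410, [0.418, -0.236, 0.681])]
180 [(200, [0.514, 0.034, 0.0]), (230, [0.421, -0.119, 0.588]), (260, [0.414, -0.146, 0.636]), (290, [0.407, -0.167, 0.677]), (320, [0.407, -0.184, 0.681]), (350, [0.406, -0.201, 0.683]), (380, [0.406, -0.218, 0.683]), (410, [0.407, -0.236, 0.68])]
200 [(200, [0.389, -0.129, 0.742]), (230, [0.389, -0.141, 0.736]), (260, [0.391, -0.153, 0.724]), (290, [0.392, -0.167, 0.708]), (320, [0.469, -0.224, 0.002]), (350, [0.395, -0.201, 0.681]), (380, [0.395, -0.218, 0.682]), (410, [0.395, -0.235, 0.681])]
220 [(200, [0.377, -0.141, 0.796]), (230, [0.377, -0.149, 0.792]), (260, [0.377, -0.158, 0.785]), (290, [0.38, -0.168, 0.746]), (320, [0.377, -0.178, 0.788]), (350, [0.377, -0.188, 0.782]), (380, [0.385, -0.221, 0.664]), (410, [0.384, -0.235, 0.68])]
```

View pics/topm.png

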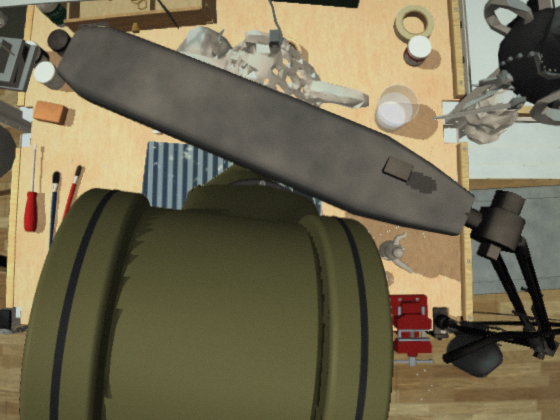

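The top view shows the arm's elbow (z≈0.8) at (200,300) right against the lamp head's near edge around (300,185). Going further in this posture would hit it. I fit a simple kinematic model from the logged poses, to find how to swing the elbow left.

```bash
cat > kin.py <<'E'
import numpy as np, itertools
from scipy.optimize import least_squares
from scipy.spatial.transform import Rotation as R
D=[([-1.135,.690,-.1945,1.566,.157,.9025,-.215],(.2442,.5746,.2004),67.),
([-.11,.68,-.29,2.01,.38,.52,.85],(.4907,.0974,.1168),87.3),([-.19,.86,-.15,2.06,.48,.25,.78],(.4949,.0967,.0141),87.9),
([-.18,.87,-.15,2.07,.48,.24,.77],(.4935,.0908,.0101),87.4),([-.16,.81,-.19,2.06,.46,.32,.79],(.4932,.0906,.0399),87.4),
([-.21,.92,-.11,2.07,.5,.18,.76],(.4938,.0907,-.0182),87.4),([-.22,.94,-.09,2.07,.5,.16,.75],(.494,.091,-.0258),87.4),
([-.1,.72,-.27,2.03,.43,.45,.82],(.4953,.0907,.0919),87.4),([.02,.66,-.21,2.33,.65,.21,.95],(.3958,-.0045,.0869),99.),
([.36,.67,-.32,2.28,.73,.29,1.22],(.4019,-.1067,.0904),105.2),([.35,.7,-.31,2.24,.74,.3,1.22],(.4185,-.1104,.0791),104.8)]
rot=lambda ax,a:R.from_rotvec(np.array(ax)*a)
def fk(p,sg,q,full=False):
    h,L1,e,L2,f,w,T,b,c,s1,s2=p
    Z=[0,0,1];Y=[0,1,0]
    Q=rot(Z,sg[0]*q[0]+b);P=np.array([0,0,h])+Q.apply([0,s1,0]);Q=Q*rot(Y,q[1])
    Q=Q*rot(Z,sg[1]*q[2]);P=P+Q.apply([e,s2,L1]);el=P;Q=Q*rot(Y,q[3]);Q=Q*rot(Z,sg[2]*q[4])
    P=P+Q.apply([f,0,L2]);wr=P;Q=Q*rot(Y,q[5]);P=P+Q.apply([w,0,T]);Q=Q*rot(Z,sg[3]*q[6]+c)
    return (P,Q,el,wr) if full else (P,Q)
def tgt(yaw):
    a=np.radians(yaw);ty=np.array([np.cos(a),np.sin(a),0]);return R.from_matrix(np.c_[np.cross(ty,[0,0,-1]),ty,[0,0,-1]])
def res(p,sg):
    o=[]
    for q,x,y in D:
        P,Q=fk(p,sg,q);o+=[*(P-x),*((Q.inv()*tgt(y)).as_rotvec()*.3)]
    return np.array(o+list(1e-3*(p[[2,4,5,9,10]])))
def fit():
    best=None
    for sg in itertools.product((1,-1),repeat=4):
        for c in(0,np.pi/2,np.pi,-np.pi/2):
            s=least_squares(res,[.35,.4,0,.4,0,0,.3,0,c,0,0],args=(sg,),max_nfev=40)
            if best is None or s.cost<best[0]: best=(s.cost,s.x,sg)
    return best
if __name__=="__main__":
    c,p,sg=fit();print(c,p.round(3),sg);o=res(p,sg)[:-5].reshape(-1,6);print((1000*np.abs(o)).round(0).tolist())
    np.savez("kin.npz",p=p,sg=sg)
    for q,x,y in D: P,Q,el,wr=fk(p,sg,q,True);print(x,"el",el.round(3),"wr",wr.round(3))
E
timeout 400 python3 kin.py
```

```text
8.391317026334126e-05 [ 1.510e-01  5.580e-01  4.000e-03  3.420e-01 -3.000e-03 -1.000e-03
  1.630e-01  1.200e-02  1.581e+00 -2.600e-02 -2.800e-02] (-1, -1, -1, -1)
[[0.0, 1.0, 1.0, 0.0, 0.0, 1.0], [1.0, 1.0, 2.0, 3.0, 4.0, 1.0], [1.0, 1.0, 0.0, 0.0, 1.0, 1.0], [1.0, 0.0, 1.0, 1.0, 2.0, 2.0], [1.0, 1.0, 1.0, 2.0, 2.0, 0.0], [1.0, 2.0, 1.0, 0.0, 1.0, 2.0], [1.0, 0.0, 1.0, 2.0, 2.0, 1.0], [0.0, 4.0, 0.0, 2.0, 0.0, 2.0], [3.0, 4.0, 1.0, 1.0, 2.0, 3.0], [2.0, 2.0, 1.0, 2.0, 0.0, 3.0], [1.0, 1.0, 1.0, 1.0, 0.0, 0.0]]
(0.2442, 0.5746, 0.2004) el [0.197 0.309 0.574] wr [0.244 0.575 0.365]
(0.4907, 0.0974, 0.1168) el [ 0.364 -0.007  0.576] wr [0.493 0.099 0.279]
(0.4949, 0.0967, 0.0141) el [0.43  0.034 0.508] wr [0.495 0.095 0.178]
(0.4935, 0.0908, 0.0101) el [0.434 0.03  0.504] wr [0.493 0.089 0.172]
(0.4932, 0.0906, 0.0399) el [0.414 0.018 0.528] wr [0.493 0.092 0.204]
(0.4938, 0.0907, -0.0182) el [0.449 0.047 0.482] wr [0.493 0.092 0.147]
(0.494, 0.091, -0.0258) el [0.455 0.053 0.474] wr [0.494 0.091 0.137]
(0.4953, 0.0907, 0.0919) el [ 0.38  -0.009  0.562] wr [0.494 0.087 0.255]
(0.3958, -0.0045, 0.0869) el [ 0.35  -0.055  0.585] wr [ 0.4   -0.002  0.251]
(0.4019, -0.1067, 0.0904) el [ 0.318 -0.17   0.579] wr [ 0.4   -0.11   0.253]
(0.4185, -0.1104, 0.0791) el [ 0.331 -0.171  0.569] wr [ 0.416 -0.111  0.243]
```

```bash
cat > sim.py <<'E'
from kin import *
k=np.load("kin.npz");p,sg=k["p"],k["sg"]
p=p.copy();p[0]+=.15;p[6]+=.15
def jac(q):
    P,Q=fk(p,sg,q);J=np.zeros((6,7))
    for i in range(7):
        d=np.array(q,float);d[i]+=1e-5;P2,Q2=fk(p,sg,d)
        J[:3,i]=(P2-P)/1e-5;J[3:,i]=(Q2*Q.inv()).as_rotvec()/1e-5
    return J
LO=np.array([-3.01,-.46,-1.47,.13,-1,.04,-2.66]);HI=np.array([3.01,2.08,1.51,2.56,4.14,2.09,2.66])
W=np.ones(7)
def ik(q,x,Qt,n=30,null=None):
    q=np.array(q,float);P0,Q0=fk(p,sg,q);rv=(Qt*Q0.inv()).as_rotvec()
    for s in np.arange(1,n+1)/n:
        for _ in range(2):
            P,Q=fk(p,sg,q);e=np.r_[P0+(x-P0)*s-P,(R.from_rotvec(rv*s)*Q0*Q.inv()).as_rotvec()]
            J=jac(q);dq=np.linalg.pinv(J,1e-3)@e
            if null is not None: dq+=null*(np.eye(7)-np.linalg.pinv(J)@J)@(np.array([-1.135,.69,-.195,1.566,.157,.902,-.215])-q)
            q=np.clip(q+dq,LO,HI)
    return q
if __name__=="__main__":
    for null in(None,.02,.2):
        q=D[0][0];print("null",null)
        for i in range(1,len(D)):
            q=ik(q,np.array(D[i][1]),tgt(D[i][2]),null=null);print(i,q.round(2),"real",D[i][0])
    q=D[-1][0]
    for x in((.434,-.112,.079),(.434,-.112,.04),(.434,-.112,.002)):
        q=ik(q,np.array(x),tgt(104.8));print("fwd",x,q.round(2),"el",fk(p,sg,q,True)[2].round(3))
    J=jac(D[-1][0]);print("null vec",np.linalg.svd(J)[2][-1].round(2))
E
python3 sim.py
```

```text
null None
1 [-0.08  0.68 -0.33  2.02  0.43  0.51  0.8 ] real [-0.11, 0.68, -0.29, 2.01, 0.38, 0.52, 0.85]
2 [-0.17  0.86 -0.18  2.06  0.54  0.27  0.71] real [-0.19, 0.86, -0.15, 2.06, 0.48, 0.25, 0.78]
3 [-0.17  0.87 -0.17  2.07  0.55  0.25  0.71] real [-0.18, 0.87, -0.15, 2.07, 0.48, 0.24, 0.77]
4 [-0.14  0.81 -0.22  2.06  0.52  0.32  0.73] real [-0.16, 0.81, -0.19, 2.06, 0.46, 0.32, 0.79]
5 [-0.2   0.92 -0.12  2.07  0.57  0.18  0.69] real [-0.21, 0.92, -0.11, 2.07, 0.5, 0.18, 0.76]
6 [-0.21  0.94 -0.11  2.07  0.57  0.16  0.69] real [-0.22, 0.94, -0.09, 2.07, 0.5, 0.16, 0.75]
7 [-0.08  0.72 -0.31  2.03  0.47  0.46  0.78] real [-0.1, 0.72, -0.27, 2.03, 0.43, 0.45, 0.82]
8 [ 0.02  0.66 -0.2   2.34  0.69  0.19  0.9 ] real [0.02, 0.66, -0.21, 2.33, 0.65, 0.21, 0.95]
9 [ 0.36  0.67 -0.33  2.28  0.75  0.3   1.2 ] real [0.36, 0.67, -0.32, 2.28, 0.73, 0.29, 1.22]
10 [ 0.36  0.7  -0.33  2.24  0.75  0.31  1.2 ] real [0.35, 0.7, -0.31, 2.24, 0.74, 0.3, 1.22]
null 0.02
1 [-0.07  0.68 -0.35  2.02  0.45  0.52  0.78] real [-0.11, 0.68, -0.29, 2.01, 0.38, 0.52, 0.85]
2 [-0.14  0.87 -0.23  2.06  0.6
[... 1430 characters left out ...]
 2.02  0.54  0.48  0.71] real [-0.1, 0.72, -0.27, 2.03, 0.43, 0.45, 0.82]
8 [ 0.08  0.67 -0.28  2.34  0.84  0.23  0.75] real [0.02, 0.66, -0.21, 2.33, 0.65, 0.21, 0.95]
9 [ 0.4   0.68 -0.39  2.27  0.83  0.33  1.12] real [0.36, 0.67, -0.32, 2.28, 0.73, 0.29, 1.22]
10 [ 0.4   0.71 -0.39  2.23  0.83  0.34  1.13] real [0.35, 0.7, -0.31, 2.24, 0.74, 0.3, 1.22]
fwd (0.434, -0.112, 0.079) [ 0.37  0.71 -0.35  2.19  0.71  0.35  1.25] el [ 0.335 -0.179  0.713]
fwd (0.434, -0.112, 0.04) [ 0.29  0.79 -0.22  2.21  0.8   0.21  1.17] el [ 0.373 -0.159  0.686]
fwd (0.434, -0.112, 0.002) [ 0.19  0.87 -0.07  2.23  0.85  0.07  1.13] el [ 0.413 -0.13   0.656]
null vec [-0.27 -0.04  0.42  0.02 -0.58 -0.21  0.6 ]
```

```bash
cat > sw.py <<'E'
from sim import *
from scipy.spatial import cKDTree
import h as H
O=[]
for n in("top","scene"):
    W0=H.pts(dict(np.load(n+"0.npz")));O.append(W0[(W0[...,2]>.12)&(W0[...,0]>.25)&(W0[...,0]<.8)&(W0[...,1]<.3)])
O=np.vstack(O);O=O[np.isfinite(O).all(1)]
lamp=O[O[:,2]>.58];O=np.vstack([O]+[lamp-[0,0,d] for d in(.015,.03)]);T=cKDTree(O)
def clr(q):
    P,Q,el,wr=fk(p,sg,q,True);sh=np.array([0,0,p[0]])
    f=lambda a,b,r:(T.query(a+(b-a)*np.linspace(0,1,15)[:,None])[0].min()-r)
    return round(f(sh+(el-sh)*.3,el,.08),3),round(f(el,wr,.06),3),round(f(wr,wr+[0,0,-.06],.05),3)
def swivel(q,amt,n=40):
    q=np.array(q,float);P0,Q0=fk(p,sg,q)
    for _ in range(n):
        J=jac(q);v=np.linalg.svd(J)[2][-1];v*=-np.sign(v[0])   # j1 decreasing: elbow to the left
        q=q+v*amt/n
        P,Q=fk(p,sg,q);q=q+np.linalg.pinv(jac(q))@np.r_[P0-P,(Q0*Q.inv()).as_rotvec()]
    return q
if __name__=="__main__":
    print("now",clr(D[-1][0]))
    q0=D[-1][0]
    for x in((.434,-.112,.079),(.434,-.112,.002)):
        q0=ik(q0,np.array(x),tgt(104.8))
        for a in np.arange(-1,3.1,.4):
            q=swivel(q0,a);ok=((q>LO)&(q<HI)).all();print(x[2],a.round(1),q.round(2),"el",fk(p,sg,q,True)[2].round(2),ok,clr(q))
E
python3 sw.py
```

```text
now (np.float64(-0.002), np.float64(-0.008), np.float64(0.007))
0.079 -1.0 [ 0.7   0.86 -0.92  2.16  1.13  0.73  0.81] el [ 0.31 -0.31  0.65] True (np.float64(-0.074), np.float64(-0.047), np.float64(-0.011))
0.079 -0.6 [ 0.56  0.78 -0.67  2.17  1.    0.54  0.95] el [ 0.32 -0.25  0.68] True (np.float64(-0.061), np.float64(-0.036), np.float64(-0.011))
0.079 -0.2 [ 0.43  0.73 -0.44  2.19  0.82  0.4   1.14] el [ 0.33 -0.2   0.71] True (np.float64(-0.016), np.float64(-0.019), np.float64(-0.01))
0.079 0.2 [ 0.32  0.71 -0.26  2.2   0.59  0.31  1.37] el [ 0.34 -0.16  0.72] True (np.float64(-0.005), np.float64(-0.015), np.float64(-0.01))
0.079 0.6 [ 0.23  0.7  -0.13  2.2   0.34  0.26  1.63] el [ 0.35 -0.13  0.72] True (np.float64(0.003), np.float64(-0.011), np.float64(-0.01))
0.079 1.0 [ 0.16  0.7  -0.03  2.21  0.07  0.23  1.9 ] el [ 0.35 -0.11  0.72] True (np.float64(0.008), np.float64(-0.009), np.float64(-0.01))
0.079 1.4 [ 0.1   0.7   0.07  2.21 -0.2   0.23  2.17] el [ 0.36 -0.09  0.72] True (np.float64(0.012), np.float64(-0.009), np.float64(-0.01))
0.079 1.8 [ 0.04  0.71  0.17  2.22 -0.47
[... 1401 characters left out ...]
0.87  0.01  2.24 -0.14  0.03  2.11] el [ 0.42 -0.11  0.66] False (np.float64(-0.069), np.float64(-0.05), np.float64(-0.007))
0.002 1.8 [ 0.13  0.87  0.02  2.24 -0.42  0.04  2.39] el [ 0.42 -0.1   0.66] False (np.float64(-0.068), np.float64(-0.049), np.float64(-0.007))
0.002 2.2 [ 0.12  0.87  0.04  2.24 -0.71  0.04  2.67] el [ 0.42 -0.1   0.66] False (np.float64(-0.067), np.float64(-0.048), np.float64(-0.007))
0.002 2.6 [ 0.1   0.87  0.06  2.24 -0.99  0.06  2.95] el [ 0.42 -0.09  0.66] False (np.float64(-0.066), np.float64(-0.047), np.float64(-0.007))
0.002 3.0 [ 0.06  0.88  0.12  2.24 -1.26  0.1   3.23] el [ 0.43 -0.08  0.66] False (np.float64(-0.063), np.float64(-0.044), np.float64(-0.008))
```

Plain vertical tool-down at the box would force the elbow into the lamp; tilting the tool about its closing axis (wrist drawn back to the base) keeps the cover level and pulls the elbow back. I simulate that.

```bash
cat > plan.py <<'E'
from sw import *
OFF=.037
def ori(wa,al,yaw):
    """tool tilted al deg; wrist leans toward azimuth wa; closing axis at yaw (perp to wa)"""
    w=np.radians(wa);k=np.array([np.cos(w),np.sin(w),0]);z=-(np.cos(np.radians(al))*np.array([0,0,1])+np.sin(np.radians(al))*k)
    a=np.radians(yaw);y=np.array([np.cos(a),np.sin(a),0]);return R.from_matrix(np.c_[np.cross(y,z),y,z])
def P_of(tip,Q): return np.array(tip)+OFF*Q.apply([0,0,1])
def body(q):
    P,Q,el,wr=fk(p,sg,q,True);g=[]
    for b in(.115,.15): g+=[P+Q.apply([x,y,-b]) for y in np.linspace(-.09,.09,9) for x in(-.035,0,.035)]
    return round(T.query(np.array(g))[0].min(),3)
def clr2(q):
    P,Q,el,wr=fk(p,sg,q,True);sh=np.array([0,0,p[0]])
    f=lambda a,b,r:(T.query(a+(b-a)*np.linspace(0,1,15)[:,None])[0].min()-r)
    return round(f(sh+(el-sh)*.3,el,.08),3),round(f(el,wr,.06),3),body(q)
def ok(q): return bool(((q>LO+.03)&(q<HI-.03)).all())
def err(q,x,Q): P,Qn=fk(p,sg,q);return round(1000*np.linalg.norm(P-x)+100*(Q*Qn.inv()).magnitude(),1)
def run(q,tip,Q,n=25,show=""):
    P=P_of(tip,Q);q=ik(q,P,Q,n=n)
    print(show,np.round(tip,3),q.round(2),ok(q),err(q,P,Q),"el",fk(p,sg,q,True)[2].round(2),*clr2(q));return q
if __name__=="__main__":
    for al in(15,25,35):
        q=np.array([-.22,.94,-.09,2.07,.5,.16,.75]);print("tilt",al)
        q=run(q,(.494,.091,.10),ori(177.4,0,87.4),show="up")
        A=lambda y:ori(y+90,al,y)
        q=run(q,(.494,.091,.10),A(87.4),show="tilt");q=run(q,(.494,.091,.014),A(87.4),show="grasp");q=run(q,(.494,.091,.13),A(87.4),show="lift")
        q=run(q,(.42,.02,.13),A(92),show="back");q=run(q,(.42,-.10,.13),A(104.8),show="swing");q=run(q,(.434,-.112,.12),A(104.8),show="over");q=run(q,(.434,-.112,.042),A(104.8),show="seat")
        q=run(q,(.434,-.112,.11),A(104.8),show="up");q=run(q,(.434,-.112,.061),A(99),show="nut")
        for d in range(30,200,30): q=run(q,(.434,-.112,.061-.01*d/360),A(99-d),show=f"turn{d}")
E
python3 plan.py | sed 's/np.float64//g'
```

```text
tilt 15
up [0.494 0.091 0.1  ] [-0.13  0.77 -0.23  2.05  0.44  0.37  0.81] True 0.0 el [0.4  0.01 0.69] -0.0 0.012 0.047
tilt [0.494 0.091 0.1  ] [-0.49  0.76  0.26  2.28  0.57  0.04  0.63] False 77.9 el [0.36 0.14 0.71] 0.116 0.078 0.082
grasp [0.494 0.091 0.014] [-0.7   0.97  0.6   2.31  0.93  0.04  0.21] False 213.6 el [0.38 0.26 0.62] 0.202 0.087 0.081
lift [0.494 0.091 0.13 ] [-0.49  0.7   0.26  2.26  1.05  0.04  0.16] False 52.0 el [0.34 0.12 0.73] 0.127 0.085 0.065
back [0.42 0.02 0.13] [ 0.07  0.67 -0.4   2.46  2.18  0.36 -0.79] True 0.0 el [ 0.36 -0.07  0.73] 0.02 0.031 0.096
swing [ 0.42 -0.1   0.13] [ 0.41  0.67 -0.33  2.39  2.51  0.17 -0.51] True 0.0 el [ 0.31 -0.18  0.73] 0.013 0.018 0.06
over [ 0.434 -0.112  0.12 ] [ 0.42  0.7  -0.31  2.35  2.52  0.15 -0.49] True 0.0 el [ 0.32 -0.19  0.72] 0.002 0.005 0.052
seat [ 0.434 -0.112  0.042] [ 0.48  0.91 -0.42  2.38  2.59  0.39 -0.52] True 0.0 el [ 0.38 -0.25  0.63] -0.077 -0.057 0.078
up [ 0.434 -0.112  0.11 ] [ 0.43  0.72 -0.33  2.36  2.53  0.18 -0.49] True 0.0 el [ 0.33 -0.2   0.71] -0.011 -0.002 0.056
nut [ 0.434 -0.112  0
[... 4071 characters left out ...]
  0.14  2.56  3.03  1.22 -1.89] False 95.7 el [ 0.5  -0.02  0.56] -0.009 0.011 0.068
turn60 [ 0.434 -0.112  0.059] [-0.23  1.01  0.1   2.56  2.52  0.84 -2.14] False 1.6 el [0.47 0.06 0.59] 0.009 0.029 0.084
turn90 [ 0.434 -0.112  0.058] [-0.45  1.01  0.39  2.34  1.97  0.3  -2.06] True 0.0 el [0.44 0.16 0.6 ] 0.104 0.066 0.044
turn120 [ 0.434 -0.112  0.058] [-0.36  0.98  0.32  2.12  0.61  0.46 -1.11] True 0.0 el [0.45 0.12 0.61] 0.059 -0.004 0.019
turn150 [ 0.434 -0.112  0.057] [-0.18  0.99  0.21  1.92  0.26  0.76 -1.15] True 0.0 el [0.47 0.04 0.61] -0.02 -0.054 0.022
turn180 [ 0.434 -0.112  0.056] [-0.04  1.01  0.19  1.79 -0.02  0.94 -1.29] True 0.0 el [ 0.47 -0.03  0.6 ] -0.053 -0.057 0.044
```

```bash
cat > srch.py <<'E'
from plan import *
rng=np.random.default_rng(0)
def solve(P,Q,q):
    for _ in range(60):
        Pn,Qn=fk(p,sg,q);e=np.r_[P-Pn,(Q*Qn.inv()).as_rotvec()]
        if np.linalg.norm(e)<1e-4: return q
        J=jac(q);dq=J.T@np.linalg.solve(J@J.T+1e-4*np.eye(6),e);q=np.clip(q+np.clip(dq,-.4,.4),LO+.02,HI-.02)
    return None
def sols(tip,Q,n=60):
    o=[];P=P_of(tip,Q)
    for _ in range(n):
        q=solve(P,Q,rng.uniform(LO,HI))
        if q is not None:
            c=clr2(q);o.append((min(c[0],c[1],c[2]-.01),c,q))
    return sorted(o,key=lambda t:-t[0])
if __name__=="__main__":
    for tip in((.434,-.112,.042),):
        for yaw in(104.8,284.8):
            for al in(-40,-20,0,20,40):
                Q=ori(104.8+90,al,yaw) if yaw<180 else ori(104.8+90,al,yaw)
                for m,c,q in sols(tip,Q)[:2]: print(yaw,al,m,q.round(2),"el",fk(p,sg,q,True)[2].round(2),c)
E
timeout 560 python3 srch.py | sed 's/np.float64//g'
```

```text
104.8 -40 -0.045 [-0.03  1.06  0.12  1.75  0.11  1.02  1.79] el [ 0.49 -0.03  0.57] ((-0.024), (-0.045), (0.049))
104.8 -40 -0.051 [ 0.04  1.05 -0.    1.74  0.21  1.04  1.69] el [ 0.48 -0.07  0.57] ((-0.022), (-0.051), (0.049))
104.8 -20 -0.04 [-0.19  0.99  0.46  2.01 -0.47  0.59  2.41] el [0.46 0.04 0.61] ((-0.015), (-0.04), (0.043))
104.8 -20 -0.053 [ 0.76  1.42 -1.45  1.93  1.2   1.63  0.7 ] el [ 0.39 -0.4   0.35] ((0.058), (-0.053), (0.043))
104.8 0 -0.018 [ 0.87  1.36 -1.45  2.17  1.46  1.35  0.55] el [ 0.34 -0.43  0.39] ((-0.006), (-0.018), (0.058))
104.8 0 -0.018 [ 0.87  1.36 -1.45  2.17  1.46  1.35  0.55] el [ 0.34 -0.43  0.39] ((-0.006), (-0.018), (0.058))
104.8 20 -0.039 [-0.07  1.04  0.55  2.48  3.96  0.88 -1.88] el [ 0.48 -0.01  0.59] ((-0.039), (-0.019), (0.087))
104.8 20 -0.047 [ 0.97  1.39 -1.45  2.41  1.88  1.24  0.32] el [ 0.3  -0.47  0.37] ((-0.047), (-0.02), (0.087))
284.8 -40 -0.046 [ 0.01  1.05  0.05  1.74  0.17  1.03 -1.41] el [ 0.49 -0.05  0.57] ((-0.025), (-0.046), (0.049))
284.8 -40 -0.048 [-0.05  1.06  0.16  1.75  0.08  1.01 -1.31] el [ 0.49 -0.02  0.57] ((-0.022), (-0.048), (0.049))
284.8 -20 -0.04 [-0.26  1.03  0.58  2.01 -0.63  0.64 -0.57] el [0.47 0.08 0.6 ] ((0.02), (-0.04), (0.043))
284.8 -20 -0.04 [-0.28  1.05  0.63  2.01 -0.69  0.66 -0.5 ] el [0.47 0.09 0.59] ((0.036), (-0.04), (0.043))
284.8 0 -0.018 [ 0.87  1.36 -1.45  2.17  1.46  1.35 -2.59] el [ 0.34 -0.43  0.39] ((-0.006), (-0.018), (0.058))
284.8 0 -0.018 [ 0.86  1.32 -1.39  2.17  1.46  1.28 -2.59] el [ 0.34 -0.43  0.41] ((-0.017), (-0.018), (0.058))
284.8 20 -0.064 [-0.    1.    0.42  2.47  3.87  0.79  1.35] el [ 0.47 -0.05  0.61] ((-0.064), (-0.044), (0.087))
284.8 20 -0.064 [ 0.58  0.96 -0.55  2.43  2.62  0.55  2.64] el [ 0.37 -0.29  0.6 ] ((-0.064), (-0.044), (0.087))
```

No posture clears everything with margin, so I'll find out by touch whether the lamp really blocks. I advance in 4 mm steps, watching joint torques and tracking for the first sign of contact.

```bash
cat >> h.py <<'E'
def tq():
    s=r.get_state();print("tq",s["joint_torque"].round(2),"F",s["contact_force"].round(1),"pos",s["tool_pos"].round(4),"q",s["q"].round(4),"t",round(s["clock"],2))
E
python3 -c "
from h import *
tq()"
```

```text
tq [ -0.11 -42.59  -1.98  -4.64   0.     0.06  -0.  ] F [-0.8 -0.1 -1.9] pos [ 0.4184 -0.1105  0.0792] q [ 0.3484  0.7016 -0.3135  2.2352  0.7351  0.3024  1.2227] t 8.1
```

>>> move_arm(
  motion=[
    [-2, -0.5, 0, 0, 0, 0, 0.5],
    [-4, -1, 0, 0, 0, 0, 0.5],
    [-4, -1, 0, 0, 0, 0, 0.5],
    [-4, -1, 0, 0, 0, 0, 0.5],
  ],
)

```text
clock: 8.6
tool_pos: [0.4227, -0.1105, 0.0792]
eef_rot: [-0.129, 0.992, -0.001, 0.001]
contact_force: [-0.4, -0.8, -1.4]
opening: 0.744
finger_force: 30.0
```

```bash
python3 -c "
from h import *
tq()"
```

```text
tq [ -0.   -43.04  -2.1   -4.79   0.     0.06   0.  ] F [-0.4 -0.8 -1.4] pos [ 0.4227 -0.1105  0.0792] q [ 0.3522  0.7046 -0.3221  2.2233  0.7289  0.3139  1.2282] t 8.6
```

>>> move_arm(
  motion=[
    [-2, -0.5, 0, 0, 0, 0, 0.5],
    [-4, -1, 0, 0, 0, 0, 0.5],
    [-4, -1, 0, 0, 0, 0, 0.5],
    [-4, -1, 0, 0, 0, 0, 0.5],
  ],
)

```text
clock: 9.1
tool_pos: [0.4268, -0.1104, 0.0791]
eef_rot: [-0.129, 0.992, -0.001, 0.001]
contact_force: [0.7, 0.1, -2.1]
opening: 0.745
finger_force: 30.0
```

```bash
python3 -c "
from h import *
tq();clear()"
```

```text
tq [ 1.000e-02 -4.317e+01 -2.210e+00 -5.000e+00  0.000e+00  6.000e-02
  0.000e+00] F [ 0.7  0.1 -2.1] pos [ 0.4268 -0.1104  0.0791] q [ 0.3555  0.7075 -0.3302  2.2117  0.7229  0.3251  1.2336] t 9.1
clear 0.1 0.04 [ 0.476 -0.185  0.222] [ 0.516 -0.177  0.222]
clear 0.25 0.038 [ 0.441 -0.142  0.342] [ 0.474 -0.124  0.34 ]
clear 0.5 0.003 [ 0.41  -0.152  0.657] [ 0.412 -0.153  0.658]
```

Torques stay smooth with no contact. I continue in small steps: the last 7 mm forward, then down.

```bash
python3 -c "
from h import *
go(.434,-.1122,.079,104.8)"
```

```text
shift [-6.5 -3.6  0.2] turn [-0.08  0.1  -0.02] q [ 0.36  0.71 -0.33  2.21  0.72  0.33  1.23] pos [ 0.4268 -0.1104  0.0792] F [ 0.2 -0.4 -3. ] op 0.745 t 9.2
```

>>> move_arm(
  motion=[
    [-3, -0.2, 0, 0, 0, 0, 0.5],
    [-6.5, 0, 0, 0, 0, 0, 0.5],
    [-6.5, 0, 0, 0, 0, 0, 0.5],
    [-6.5, 0, 2, 0, 0, 0, 0.5],
    [-6.5, 0, 4, 0, 0, 0, 0.5],
  ],
)

```text
clock: 9.82
tool_pos: [0.4331, -0.1088, 0.075]
eef_rot: [-0.129, 0.992, -0.001, 0.001]
contact_force: [-0.1, 0.2, -2.5]
opening: 0.746
finger_force: 30.0
```

```bash
python3 -c "
from h import *
tq();go(.434,-.1122,.07,104.8)"
```

```text
tq [ 7.00e-02 -4.37e+01 -2.37e+00 -5.08e+00 -3.00e-02  1.20e-01  3.00e-02] F [-0.1  0.2 -2.5] pos [ 0.4331 -0.1088  0.075 ] q [ 0.3476  0.7192 -0.3276  2.1982  0.7231  0.3272  1.2303] t 9.82
shift [-0.  -3.6  5. ] turn [-0.08  0.09 -0.02] q [ 0.35  0.72 -0.33  2.2   0.72  0.33  1.23] pos [ 0.4331 -0.1088  0.075 ] F [-0.1  0.2 -2.5] op 0.746 t 9.82
```

>>> move_arm(
  motion=[
    [0, 0, 2, 0, 0, 0, 0.5],
    [0, 0, 4, 0, 0, 0, 0.5],
    [0, 0, 4, 0, 0, 0, 0.5],
  ],
)

```text
clock: 10.2
tool_pos: [0.4331, -0.1087, 0.071]
eef_rot: [-0.129, 0.992, -0.001, 0.001]
contact_force: [0.1, 0.5, -1.6]
opening: 0.744
finger_force: 30.0
```

```bash
python3 -c "
from h import *
tq();clear();go(.434,-.1122,.07,104.8)"
```

```text
tq [-2.30e-01 -4.38e+01 -2.15e+00 -4.84e+00  2.00e-02  5.00e-02 -1.00e-02] F [ 0.1  0.5 -1.6] pos [ 0.4331 -0.1087  0.071 ] q [ 0.3395  0.7266 -0.3152  2.2007  0.7316  0.3144  1.2229] t 10.2
clear 0.1 0.036 [ 0.481 -0.173  0.215] [ 0.516 -0.175  0.22 ]
clear 0.25 0.033 [ 0.448 -0.139  0.324] [ 0.473 -0.121  0.332]
clear 0.5 0.001 [ 0.367 -0.312  0.666] [ 0.367 -0.311  0.666]
shift [ 0.1 -3.6  1.1] turn [-0.07  0.09 -0.02] q [ 0.34  0.73 -0.32  2.2   0.73  0.31  1.22] pos [ 0.4331 -0.1087  0.0711] F [ 0.1 -0.2 -2.4] op 0.745 t 10.3
```

>>> move_arm(
  motion=[
    [0, -1.8, 0, 0, 0, 0, 0.5],
    [0, -3.6, 0, 0, 0, 0, 0.5],
    [0, -3.6, 0, 0, 0, 0, 0.5],
    [0, -3.6, 0, 0, 0, 0, 0.5],
  ],
)

```text
clock: 10.8
tool_pos: [0.4341, -0.1122, 0.0712]
eef_rot: [-0.129, 0.992, -0.001, 0.001]
contact_force: [-0.9, 0.2, -1.6]
opening: 0.745
finger_force: 30.0
```

```bash
python3 - <<'E'
from h import *
tq();go(.434,-.1122,.07,104.8)
s=eyes.snapshot("scene");save(s,"scn");t=eyes.snapshot("top")
print("cover",rect(s,(18,90,60),(36,255,255),.115,.135,.122,(.3,.55,-.25,0)))
print("rim",rect(s,(95,80,40),(125,255,255),.042,.06,.05,(.3,.55,-.2,-.05)))
a=s["frame"][130:270,170:350][...,::-1];b=cv2.resize(a,None,fx=4,fy=4,interpolation=2);cv2.imwrite("pics/n.png",b)
E
```

```text
tq [ 2.000e-02 -4.417e+01 -2.180e+00 -4.960e+00  0.000e+00  7.000e-02
  0.000e+00] F [-0.9  0.2 -1.6] pos [ 0.4341 -0.1122  0.0712] q [ 0.3503  0.7277 -0.3204  2.1954  0.7306  0.3202  1.2317] t 10.8
shift [0.1 0.1 1.2] turn [-0.07  0.1  -0.03] q [ 0.35  0.73 -0.32  2.2   0.73  0.32  1.23] pos [ 0.4341 -0.1122  0.0712] F [-0.9  0.2 -1.6] op 0.745 t 10.8
cover (array([ 432. , -112.4]), array([118.2,  69.4]), 16.12, 1117)
rim (array([ 431.6, -115.8]), array([105.6,  57.5]), 12.22, 199)
```

View pics/n.png

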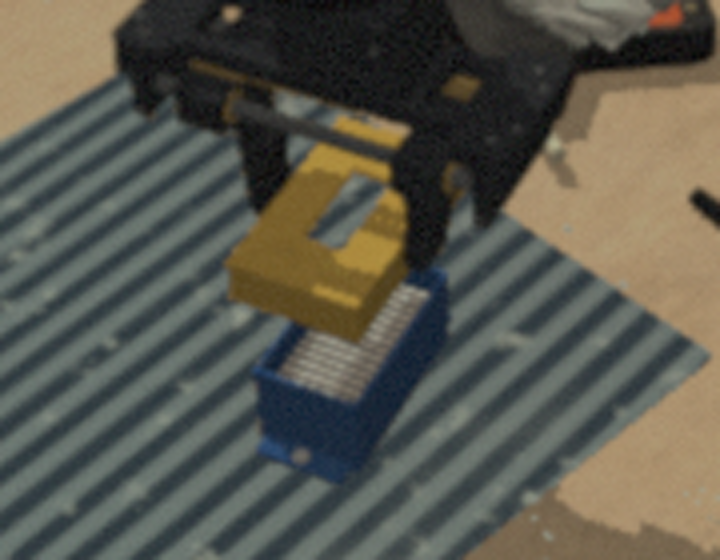

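The crop shows the cover, gripped level, hanging over the box at (330,230) with matching alignment. I lower in small steps, watching for torque jumps.

>>> move_arm(
  motion=[
    [0, 0, 4, 0, 0, 0, 0.5],
    [0, 0, 8, 0, 0, 0, 0.5],
    [0, 0, 8, 0, 0, 0, 0.5],
  ],
)

```text
clock: 11.28
tool_pos: [0.4339, -0.1122, 0.0628]
eef_rot: [-0.129, 0.992, -0.001, 0.001]
contact_force: [0.5, 0.0, -2.3]
opening: 0.742
finger_force: 30.0
```

```bash
python3 -c "
from h import *
tq()"
```

```text
tq [-2.600e-01 -4.431e+01 -1.930e+00 -4.500e+00  3.000e-02  2.000e-02
 -3.000e-02] F [ 0.5  0.  -2.3] pos [ 0.4339 -0.1122  0.0628] q [ 0.3331  0.7433 -0.2941  2.2007  0.7482  0.2936  1.2165] t 11.28
```

>>> move_arm(
  motion=[
    [0, 0, 4, 0, 0, 0, 0.5],
    [0, 0, 8, 0, 0, 0, 0.5],
    [0, 0, 8, 0, 0, 0, 0.5],
  ],
)

```text
clock: 11.65
tool_pos: [0.4339, -0.1122, 0.0549]
eef_rot: [-0.129, 0.992, -0.001, 0.001]
contact_force: [-0.2, 0.4, -1.9]
opening: 0.745
finger_force: 30.0
```

```bash
python3 -c "
from h import *
tq();go(.434,-.1122,.05,104.8);clear()"
```

```text
tq [-4.100e-01 -4.447e+01 -1.690e+00 -4.110e+00  3.000e-02  2.000e-02
 -3.000e-02] F [-0.2  0.4 -1.9] pos [ 0.4339 -0.1122  0.0549] q [ 0.3161  0.7582 -0.2674  2.2055  0.765   0.2666  1.2019] t 11.65
shift [-0.1 -0.   4.9] turn [-0.07  0.06 -0.01] q [ 0.32  0.76 -0.27  2.21  0.77  0.27  1.2 ] pos [ 0.4339 -0.1122  0.0549] F [-0.2  0.4 -1.9] op 0.745 t 11.65
clear 0.1 0.04 [ 0.482 -0.181  0.2  ] [ 0.517 -0.174  0.217]
clear 0.25 0.001 [ 0.544 -0.25   0.43 ] [ 0.544 -0.25   0.431]
clear 0.5 0.001 [ 0.319 -0.376  0.531] [ 0.319 -0.375  0.532]
```

```bash
python3 - <<'E'
from h import *
for n in("top","scene"):
    s=eyes.snapshot(n);np.savez(n+"p.npz",**s);save(s,n+"p");s0=dict(np.load(n+"0.npz"))
    d=abs(s["frame"].astype(int)-s0["frame"]).max(-1)>50
    for nm,(a,b,c,e) in dict(lamp=(400,560,190,360),fig=(370,420,230,290)).items() if n=="top" else dict(lamp=(340,420,0,420),fig=(300,380,285,350)).items(): print(n,nm,d[c:e,a:b].mean().round(4))
    # phase correlation of a lamp patch
    g=[cv2.cvtColor(k["frame"],cv2.COLOR_RGB2GRAY).astype(np.float32) for k in(s0,s)]
    a,b,c,e=(440,540,180,260) if n=="top" else (370,450,180,280)
    print("shift",cv2.phaseCorrelate(g[0][c:e,a:b].copy(),g[1][c:e,a:b].copy()))
E
```

```text
top lamp 0.0981
top fig 0.0117
shift ((5.502416099717998, -7.078689540802216), 0.5898990058898925)
scene lamp 0.0534
scene fig 0.0067
shift ((0.7461978894039518, 0.31992473696666934), 0.9763680458068847)
```

View pics/topp.png

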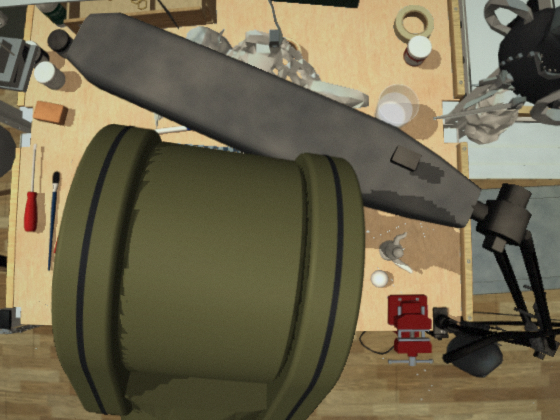

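The top view shows the elbow resting against the lamp head near (300,155). The head has given way by about 5 mm and the torques suggest only 1–2 N, so it is compliant. I continue in small steps, keeping an eye on the torques and the figurine.

>>> move_arm(
  motion=[
    [0, 0, 4, 0, 0, 0, 0.5],
    [0, 0, 8, 0, 0, 0, 0.5],
    [0, 0, 10, 0, 0, 0, 0.5],
    [0, 0, 10, 0, 0, 0, 0.5],
  ],
)

```text
clock: 12.35
tool_pos: [0.434, -0.1122, 0.045]
eef_rot: [-0.129, 0.992, -0.001, 0.001]
contact_force: [-0.2, -0.9, -2.8]
opening: 0.747
finger_force: 30.0
```

```bash
cat >> h.py <<'E'
def lamp():
    s=eyes.snapshot("top");W=pts(s);s0=dict(np.load("top0.npz"))
    g=[cv2.cvtColor(k["frame"],cv2.COLOR_RGB2GRAY).astype(np.float32) for k in(s0,s)]
    print("lamp z at px",W[200:205,430:440].reshape(-1,3).mean(0).round(3),"shift",np.round(cv2.phaseCorrelate(g[0][180:260,440:540].copy(),g[1][180:260,440:540].copy())[0],1),"fig",np.round(cv2.phaseCorrelate(g[0][230:280,375:420].copy(),g[1][230:280,375:420].copy()),2).tolist() if 0 else np.round(cv2.phaseCorrelate(g[0][230:280,375:420].copy(),g[1][230:280,375:420].copy())[0],2))
E
python3 -c "
from h import *
tq();lamp()"
```

```text
tq [-5.600e-01 -4.471e+01 -1.340e+00 -3.600e+00  2.000e-02  4.000e-02
 -1.000e-02] F [-0.2 -0.9 -2.8] pos [ 0.434  -0.1122  0.045 ] q [ 0.294   0.7773 -0.2325  2.2108  0.7849  0.2317  1.1845] t 12.35
lamp z at px [ 0.394 -0.25   0.68 ] shift [ 5.7 -7.4] fig [0.94 0.35]
```

>>> move_arm(
  motion=[
    [0, 0, 4, 0, 0, 0, 0.5],
    [0, 0, 8, 0, 0, 0, 0.5],
    [0, 0, 8, 0, 0, 0, 0.5],
  ],
)

```text
clock: 12.78
tool_pos: [0.434, -0.1122, 0.0368]
eef_rot: [-0.129, 0.992, -0.001, 0.001]
contact_force: [0.6, -0.9, -1.6]
opening: 0.742
finger_force: 30.0
```

```bash
python3 -c "
from h import *
tq();lamp();go(.434,-.1122,.03,104.8)"
```

```text
tq [-6.300e-01 -4.503e+01 -1.010e+00 -3.210e+00  2.000e-02  2.000e-02
 -2.000e-02] F [ 0.6 -0.9 -1.6] pos [ 0.434  -0.1122  0.0368] q [ 0.2754  0.7935 -0.203   2.2148  0.8     0.2027  1.1716] t 12.78
lamp z at px [ 0.394 -0.249  0.68 ] shift [ 6.2 -7.6] fig [0.96 0.13]
shift [-0.  -0.   6.9] turn [-0.07  0.07 -0.01] q [ 0.28  0.79 -0.2   2.21  0.8   0.2   1.17] pos [ 0.4339 -0.1122  0.0369] F [ 0.5 -0.2 -2. ] op 0.749 t 12.82
```

>>> move_arm(
  motion=[
    [0, 0, 4, 0, 0, 0, 0.5],
    [0, 0, 8, 0, 0, 0, 0.5],
    [0, 0, 12, 0, 0, 0, 0.5],
    [0, 0, 12, 0, 0, 0, 0.5],
  ],
)

```text
clock: 13.32
tool_pos: [0.4339, -0.1122, 0.0248]
eef_rot: [-0.129, 0.992, -0.001, 0.001]
contact_force: [-0.6, 0.9, -2.9]
opening: 0.744
finger_force: 30.0
```

```bash
python3 - <<'E'
from h import *
tq();lamp();go(.434,-.1122,.02,104.8)
s=eyes.snapshot("scene");save(s,"scq")
a=s["frame"][150:270,190:350][...,::-1];cv2.imwrite("pics/q.png",cv2.resize(a,None,fx=5,fy=5,interpolation=2))
E
```

```text
tq [-8.400e-01 -4.522e+01 -5.000e-01 -2.570e+00  2.000e-02  1.000e-02
 -2.000e-02] F [-0.6  0.9 -2.9] pos [ 0.4339 -0.1122  0.0248] q [ 0.2469  0.8182 -0.1574  2.22    0.8204  0.158   1.1538] t 13.32
lamp z at px [ 0.394 -0.249  0.68 ] shift [ 6.4 -7.9] fig [ 0.98 -0.01]
shift [-0.   0.   4.9] turn [-0.07  0.07 -0.02] q [ 0.25  0.82 -0.16  2.22  0.82  0.16  1.15] pos [ 0.434  -0.1122  0.0249] F [ 0.2  0.4 -2.8] op 0.746 t 13.38
```

View pics/q.png

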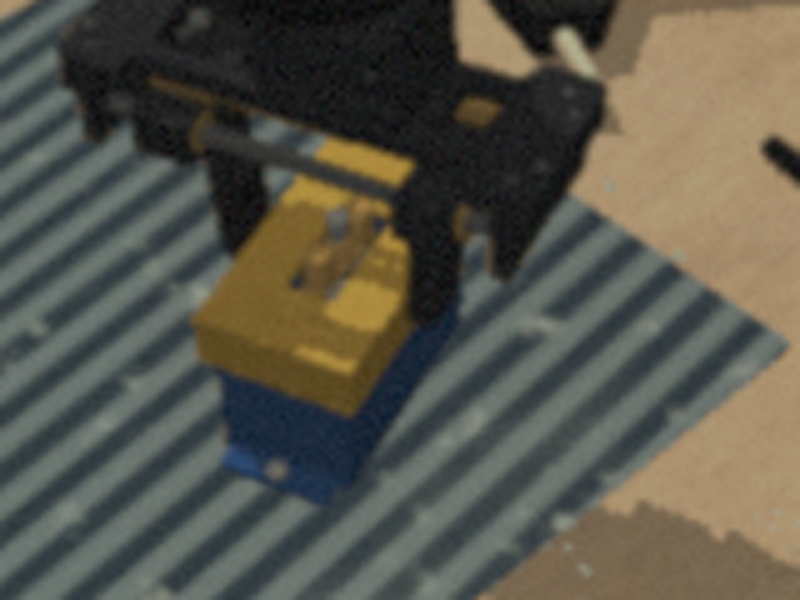

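The crop shows the nut standing up through the slot at (340,245) and the skirt just above the rim. I lower gently onto the box, watching the vertical force.

>>> move_arm(
  motion=[
    [0, 0, 3, 0, 0, 0, 0.5],
    [0, 0, 6, 0, 0, 0, 0.5],
    [0, 0, 8, 0, 0, 0, 0.5],
    [0, 0, 8, 0, 0, 0, 0.5],
  ],
)

```text
clock: 13.92
tool_pos: [0.4341, -0.1122, 0.017]
eef_rot: [-0.129, 0.992, -0.001, 0.001]
contact_force: [-0.4, 0.5, -2.4]
opening: 0.749
finger_force: 30.0
```

```bash
python3 -c "
from h import *
tq();go(.434,-.1122,.01,104.8)"
```

```text
tq [-7.500e-01 -4.512e+01 -1.500e-01 -2.100e+00  1.000e-02  4.000e-02
 -1.000e-02] F [-0.4  0.5 -2.4] pos [ 0.4341 -0.1122  0.017 ] q [ 0.228   0.8348 -0.1269  2.2229  0.8342  0.1279  1.1414] t 13.93
shift [0.1 0.1 7. ] turn [-0.08  0.08 -0.02] q [ 0.23  0.83 -0.13  2.22  0.83  0.13  1.14] pos [ 0.4341 -0.1122  0.017 ] F [-0.4  0.5 -2.4] op 0.749 t 13.93
```

>>> move_arm(
  motion=[
    [0, 0, 3, 0, 0, 0, 0.5],
    [0, 0, 6, 0, 0, 0, 0.5],
    [0, 0, 9, 0, 0, 0, 0.5],
    [0, 0, 9, 0, 0, 0, 0.5],
  ],
)

```text
clock: 14.42
tool_pos: [0.4341, -0.1122, 0.0079]
eef_rot: [-0.129, 0.992, -0.001, 0.001]
contact_force: [0.1, -0.1, -1.9]
opening: 0.746
finger_force: 30.0
```

```bash
python3 -c "
from h import *
tq()"
```

```text
tq [-7.600e-01 -4.538e+01  3.000e-01 -1.620e+00  2.000e-02  3.000e-02
 -2.000e-02] F [ 0.1 -0.1 -1.9] pos [ 0.4341 -0.1122  0.0079] q [ 0.2066  0.8548 -0.0924  2.2257  0.8527  0.0935  1.1244] t 14.43
```

>>> move_arm(
  motion=[
    [0, 0, 2, 0, 0, 0, 0.5],
    [0, 0, 4, 0, 0, 0, 0.5],
    [0, 0, 4, 0, 0, 0, 0.5],
  ],
)

```text
clock: 14.8
tool_pos: [0.4342, -0.1122, 0.004]
eef_rot: [-0.129, 0.992, -0.001, 0.001]
contact_force: [0.6, -0.6, -2.2]
opening: 0.748
finger_force: 30.0
```

```bash
python3 -c "
from h import *
tq();go(.434,-.1122,.002,104.8);lamp()"
```

```text
tq [-6.800e-01 -4.526e+01  4.700e-01 -1.380e+00  2.000e-02  4.000e-02
 -2.000e-02] F [ 0.6 -0.6 -2.2] pos [ 0.4342 -0.1122  0.004 ] q [ 0.1977  0.8635 -0.0778  2.2267  0.8647  0.0784  1.1128] t 14.8
shift [0.2 0.1 2. ] turn [-0.07  0.09 -0.02] q [ 0.2   0.86 -0.08  2.23  0.86  0.08  1.11] pos [ 0.4342 -0.1122  0.004 ] F [ 0.6 -0.6 -2.2] op 0.748 t 14.8
lamp z at px [ 0.394 -0.249  0.68 ] shift [ 7.  -8.5] fig [0.89 0.31]
```

>>> move_arm(
  motion=[
    [0, 0, 1.5, 0, 0, 0, 0.5],
    [0, 0, 3, 0, 0, 0, 0.5],
    [0, 0, 3, 0, 0, 0, 0.5],
  ],
)

```text
clock: 15.22
tool_pos: [0.4345, -0.1123, 0.0021]
eef_rot: [-0.129, 0.992, -0.001, 0.002]
contact_force: [-1.5, -0.4, 11.3]
opening: 0.744
finger_force: 30.0
```

```bash
python3 -c "
from h import *
tq()"
```

```text
tq [-4.500e-01 -3.965e+01  7.200e-01 -1.770e+00  7.000e-02 -3.000e-02
 -0.000e+00] F [-1.5 -0.4 11.3] pos [ 0.4345 -0.1123  0.0021] q [ 0.1911  0.8679 -0.0672  2.2282  0.8787  0.0674  1.099 ] t 15.22
```

The cover is seated exactly at the predicted height (13 N press). I simulate the nut turn: unwinding the wrist half a turn first, then 4.6 rad clockwise in a single grip.

```bash
python3 - <<'E' | sed 's/np.float64//g'
from plan import *
import plan
plan.OFF=.036
V=lambda y:ori(0,0,y)
for pre in(0,174):
    q=np.array([.1911,.8679,-.0672,2.2282,.8787,.0674,1.099])
    q=run(q,(.434,-.112,.068),V(104.8),show="up")
    n=max(1,pre//29)
    for i in range(n): q=run(q,(.434,-.112,.068),V(104.8+(pre-5.8 if pre else -5.8)*(i+1)/n),show="pre")
    y0=104.8+(pre-5.8 if pre else -5.8)
    for d in range(30,271,30): q=run(q,(.434,-.112,.068-.01*d/360),V(y0-d),show=f"turn{d}")
E
```

```text
up [ 0.434 -0.112  0.068] [ 0.27  0.8  -0.2   2.22  0.83  0.19  1.14] True 0.0 el [ 0.38 -0.16  0.68] -0.053 -0.037 0.041
pre [ 0.434 -0.112  0.068] [ 0.26  0.8  -0.18  2.22  0.79  0.18  1.08] True 0.0 el [ 0.38 -0.15  0.68] -0.052 -0.037 0.047
turn30 [ 0.434 -0.112  0.067] [ 0.21  0.8  -0.1   2.22  0.55  0.14  0.8 ] True 0.0 el [ 0.39 -0.13  0.68] -0.049 -0.035 0.058
turn60 [ 0.434 -0.112  0.066] [ 0.18  0.81 -0.05  2.23  0.3   0.11  0.52] True 0.0 el [ 0.39 -0.12  0.68] -0.048 -0.034 0.025
turn90 [ 0.434 -0.112  0.066] [ 0.15  0.81 -0.01  2.23  0.04  0.1   0.26] True 0.0 el [ 0.4  -0.11  0.68] -0.046 -0.033 0.009
turn120 [ 0.434 -0.112  0.065] [ 0.12  0.81  0.03  2.23 -0.22  0.1  -0.01] True 0.0 el [ 0.4  -0.1   0.68] -0.046 -0.032 0.014
turn150 [ 0.434 -0.112  0.064] [ 0.1   0.82  0.06  2.24 -0.47  0.1  -0.28] True 0.0 el [ 0.4  -0.09  0.68] -0.045 -0.031 0.018
turn180 [ 0.434 -0.112  0.063] [ 0.07  0.82  0.11  2.24 -0.73  0.12 -0.54] True 0.0 el [ 0.41 -0.08  0.68] -0.043 -0.03 0.049
turn210 [ 0.434 -0.112  0.062] [ 0.03  0.83  0.16  2.24 -0.98  0.15 -0.82] False 0.0 el [ 0.41 -0
[... 1589 characters left out ...]
   1.29  1.41] True 0.0 el [ 0.34 -0.43  0.43] -0.033 -0.021 0.009
turn150 [ 0.434 -0.112  0.064] [ 0.87  1.27 -1.4   2.17  1.4   1.27  0.89] True 0.0 el [ 0.34 -0.42  0.44] -0.036 -0.021 0.024
turn180 [ 0.434 -0.112  0.063] [ 0.86  1.25 -1.38  2.17  1.4   1.24  0.37] True 0.0 el [ 0.34 -0.42  0.45] -0.039 -0.021 0.056
turn210 [ 0.434 -0.112  0.062] [ 0.86  1.24 -1.36  2.17  1.4   1.22 -0.15] True 0.0 el [ 0.34 -0.42  0.46] -0.042 -0.021 0.054
turn240 [ 0.434 -0.112  0.061] [ 0.85  1.22 -1.34  2.17  1.4   1.19 -0.67] True 0.0 el [ 0.34 -0.42  0.46] -0.045 -0.021 0.02
turn270 [ 0.434 -0.112  0.061] [ 0.85  1.21 -1.31  2.17  1.4   1.17 -1.2 ] True 0.0 el [ 0.34 -0.41  0.47] -0.047 -0.023 0.013
```

>>> move_arm(
  motion=[
    [0, 0, -1, 0, 0, 0, 0.2],
    [0, 0, -1, 0, 0, 0, 0],
    [0, 0, -1, 0, 0, 0, 0],
    [0, 0, -1, 0, 0, 0, 0],
  ],
)

```text
clock: 15.72
tool_pos: [0.4343, -0.1122, 0.0021]
eef_rot: [-0.129, 0.992, -0.001, 0.001]
contact_force: [0.3, -0.2, 1.0]
opening: 1.003
finger_force: 0.0
```

>>> move_arm(
  motion=[
    [0, 0, -6, 0, 0, 0, 0],
    [0, 0, -14, 0, 0, 0, 0],
    [0, 0, -22, 0, 0, 0, 0],
    [0, 0, -28, 0, 0, 0, 0],
    [0, 0, -28, 0, 0, 0, 0],
  ],
)

```text
clock: 16.35
tool_pos: [0.4347, -0.1124, 0.0308]
eef_rot: [-0.128, 0.992, -0.001, 0.002]
contact_force: [-0.7, 0.8, 0.3]
opening: 1.002
finger_force: 0.0
```

```bash
python3 - <<'E'
from h import *
tq();go(.434,-.1122,.032,99);lamp()
s=eyes.snapshot("scene")
print("cover",rect(s,(18,90,60),(36,255,255),.046,.062,.054,(.3,.55,-.25,0)))
print("nut",rect(s,(10,60,60),(36,255,255),.078,.1,.088,(.3,.55,-.2,-.05)))
W=pts(s);hsv=cv2.cvtColor(s["frame"],cv2.COLOR_RGB2HSV)
P=W[(cv2.inRange(hsv,(18,90,60),(36,255,255))>0)&(abs(W[...,0]-.43)<.07)&(abs(W[...,1]+.11)<.07)];z=P[:,2];print(np.percentile(z[(z>.045)&(z<.065)],[10,50,90]).round(4))
E
```

```text
tq [ 9.000e-01 -4.428e+01 -7.300e-01 -2.600e+00 -3.000e-02  1.500e-01
  3.000e-02] F [-0.7  0.8  0.3] pos [ 0.4347 -0.1124  0.0308] q [ 0.2689  0.8062 -0.1916  2.2171  0.8438  0.1852  1.1288] t 16.35
shift [ 0.6  0.3 -1.2] turn [-0.08  0.19  5.75] q [ 0.27  0.81 -0.19  2.22  0.84  0.19  1.13] pos [ 0.4347 -0.1124  0.0308] F [-0.7  0.8  0.3] op 1.002 t 16.35
lamp z at px [nan nan nan] shift [ 6.6 -8.7] fig [1.2 0.1]
cover (array([ 432.1, -114.1]), array([116.5,  69.2]), 15.03, 1099)
nut (array([ 436.9, -128. ]), array([43.7, 51.7]), -56.18, 110)
[0.0503 0.0528 0.0545]
```

Cover is seated: top at about z 0.053, angle 15°. A single-grip clockwise turn works in the model, and it swings the elbow away from the lamp. I align with the nut and close.

>>> move_arm(
  motion=[
    [0.6, 0.3, -1, 0, 0, 5.8, 0],
    [0.6, 0.3, -1, 0, 0, 5.8, 0.4],
    [0.6, 0.3, -1, 0, 0, 5.8, 0.8],
    [0.6, 0.3, -1, 0, 0, 5.8, 1],
    [0.6, 0.3, -1, 0, 0, 5.8, 1],
  ],
  newtons=12,
)

```text
clock: 17.08
tool_pos: [0.4336, -0.1121, 0.0312]
eef_rot: [-0.079, 0.997, -0.0, 0.001]
contact_force: [-0.7, 0.0, -0.4]
opening: 0.573
finger_force: 0.0
```

>>> move_arm(
  motion=[
    [0, 0, 0, 0, 0, 0, 1],
    [0, 0, 0, 0, 0, 0, 1],
    [0, 0, 0, 0, 0, 0, 1],
    [0, 0, 0, 0, 0, 0, 1],
  ],
)

```text
clock: 17.58
tool_pos: [0.4336, -0.1121, 0.0312]
eef_rot: [-0.078, 0.997, -0.0, 0.001]
contact_force: [1.0, -0.6, -0.3]
opening: 0.119
finger_force: 0.4
```

```bash
python3 - <<'E'
from h import *
s=r.get_state();tq();print(s["opening"]*88,s["finger_force"],s["moment"].round(3));go(.434,-.1122,.032,99)
E
```

```text
tq [  0.16 -43.75  -0.55  -2.59  -0.     0.07   0.  ] F [ 1.  -0.6 -0.3] pos [ 0.4336 -0.1121  0.0312] q [ 0.2573  0.8045 -0.174   2.2195  0.7995  0.1755  1.0721] t 17.57
10.467421764146478 0.4079520039522322 [-0.074 -0.     0.015]
shift [-0.4 -0.2 -0.8] turn [-0.06  0.11 -0.02] q [ 0.26  0.8  -0.17  2.22  0.8   0.18  1.07] pos [ 0.4336 -0.1121  0.0312] F [ 1.  -0.6 -0.3] op 0.119 t 17.57
```

>>> move_arm(
  motion=[
    [0, 0, 0, 0, 0, 0, 1],
    [0, 0, 0.3, 0, 0, 10, 1],
    [0, 0, 0.6, 0, 0, 20, 1],
    [0, 0, 0.8, 0, 0, 30, 1],
    [0, 0, 1.1, 0, 0, 40, 1],
  ],
)

```text
clock: 18.2
tool_pos: [0.4337, -0.1118, 0.03]
eef_rot: [0.27, 0.963, 0.0, 0.001]
contact_force: [-0.9, 1.9, 0.9]
opening: 0.114
finger_force: 12.0
```

```bash
python3 - <<'E'
from h import *
s=r.get_state();tq();print(s["opening"]*88,s["finger_force"],s["moment"].round(3));go(.434,-.1122,.0302,59)
E
```

```text
tq [  0.6  -43.91   0.76  -2.55   0.69   0.24   0.71] F [-0.9  1.9  0.9] pos [ 0.4337 -0.1118  0.03  ] q [ 0.1987  0.8055 -0.08    2.2228  0.4754  0.1263  0.6953] t 18.2
10.006789404320408 11.995516259576107 [0.282 0.009 0.026]
shift [-0.5 -0.2 -0.2] turn [ 0.05  0.13 -0.33] q [ 0.2   0.81 -0.08  2.22  0.48  0.13  0.7 ] pos [ 0.4337 -0.1118  0.03  ] F [-0.9  1.9  0.9] op 0.114 t 18.2
```

>>> move_arm(
  motion=[
    [0, 0, 0.3, 0, 0, 10, 1],
    [0, 0, 0.6, 0, 0, 20, 1],
    [0, 0, 0.8, 0, 0, 30, 1],
    [0, 0, 0.8, 0, 0, 30, 1],
  ],
)

```text
clock: 18.7
tool_pos: [0.4339, -0.1116, 0.0292]
eef_rot: [0.507, 0.862, 0.001, 0.001]
contact_force: [0.9, 1.0, -0.8]
opening: 0.11
finger_force: 12.0
```

```bash
python3 - <<'E'
from h import *
s=r.get_state();tq();print(s["opening"]*88,s["finger_force"],s["moment"].round(3));go(.434,-.1122,.0293,29)
t=eyes.snapshot("scene");print("nut",rect(t,(10,60,60),(36,255,255),.066,.1,.086,(.3,.55,-.2,-.05)))
E
```

```text
tq [  0.72 -43.83   1.9   -2.04  -0.16   0.25  -0.26] F [ 0.9  1.  -0.8] pos [ 0.4339 -0.1116  0.0292] q [ 0.1696  0.808  -0.0339  2.2241  0.2251  0.1099  0.4304] t 18.7
9.715795412688411 12.000642742495984 [ 0.325 -0.039 -0.125]
shift [-0.6 -0.2 -0.1] turn [0.12 0.09 0.1 ] q [ 0.17  0.81 -0.03  2.22  0.23  0.11  0.43] pos [ 0.4339 -0.1116  0.0292] F [ 0.9  1.  -0.8] op 0.11 t 18.7
nut (array([ 436. , -132.2]), array([23.5,  3.7]), 41.75, 29)
```

>>> move_arm(
  motion=[
    [0, 0, 0.3, 0, 0, 10, 1],
    [0, 0, 0.6, 0, 0, 20, 1],
    [0, 0, 0.8, 0, 0, 30, 1],
    [0, 0, 0.8, 0, 0, 30, 1],
  ],
)

```text
clock: 19.25
tool_pos: [0.4343, -0.1115, 0.0284]
eef_rot: [0.712, 0.702, 0.001, 0.001]
contact_force: [1.9, 2.9, -1.1]
opening: 0.111
finger_force: 12.0
```

```bash
python3 - <<'E'
from h import *
s=r.get_state();tq();print(s["opening"]*88,s["finger_force"],s["moment"].round(3));go(.434,-.1122,.0285,-1)
E
```

```text
tq [  1.31 -44.03   2.96  -1.39  -0.12   0.38  -0.25] F [ 1.9  2.9 -1.1] pos [ 0.4343 -0.1115  0.0284] q [ 0.1461  0.8112  0.0041  2.2249 -0.0309  0.1025  0.1665] t 19.25
9.76592454523173 12.000554241822101 [ 0.549 -0.351 -0.029]
shift [-0.7 -0.3 -0.1] turn [0.18 0.01 0.25] q [ 0.15  0.81  0.    2.22 -0.03  0.1   0.17] pos [ 0.4343 -0.1115  0.0284] F [ 1.9  2.9 -1.1] op 0.111 t 19.25
```

>>> move_arm(
  motion=[
    [0.8, 0.5, 0.3, 0, 0, 10, 1],
    [0.8, 0.5, 0.6, 0, 0, 20, 1],
    [0.8, 0.5, 0.8, 0, 0, 30, 1],
    [0.8, 0.5, 1.1, 0, 0, 40, 1],
    [0.8, 0.5, 1.1, 0, 0, 40, 1],
  ],
)

```text
clock: 19.88
tool_pos: [0.4347, -0.1116, 0.0273]
eef_rot: [0.909, 0.417, 0.001, 0.001]
contact_force: [1.7, 0.3, -1.9]
opening: 0.111
finger_force: 12.0
```

```bash
python3 - <<'E'
from h import *
s=r.get_state();tq();print(s["opening"]*88,s["finger_force"],s["moment"].round(3));go(.434,-.1122,.0273,-41)
E
```

```text
tq [  0.32 -44.34   2.4   -0.9   -0.17   0.48  -0.25] F [ 1.7  0.3 -1.9] pos [ 0.4347 -0.1116  0.0273] q [ 0.115   0.8164  0.0538  2.2254 -0.3752  0.1046 -0.1858] t 19.88
9.728084991318092 12.000449651386589 [-0.03  -0.308 -0.025]
shift [-0.9 -0.1  0. ] turn [ 0.18 -0.05  0.28] q [ 0.11  0.82  0.05  2.23 -0.38  0.1  -0.19] pos [ 0.4347 -0.1116  0.0273] F [ 1.7  0.3 -1.9] op 0.111 t 19.88
```

>>> move_arm(
  motion=[
    [0, 0, 0.3, 0, 0, 10, 1],
    [0, 0, 0.6, 0, 0, 20, 1],
    [0, 0, 0.8, 0, 0, 30, 1],
    [0, 0, 1.1, 0, 0, 40, 1],
    [0, 0, 1.1, 0, 0, 40, 1],
  ],
)

```text
clock: 20.5
tool_pos: [0.4349, -0.1121, 0.0263]
eef_rot: [0.997, 0.081, 0.002, 0.001]
contact_force: [2.4, -1.4, -3.0]
opening: 0.11
finger_force: 12.0
```

```bash
python3 - <<'E'
from h import *
s=r.get_state();tq();print(s["opening"]*88,s["finger_force"],s["moment"].round(3));go(.434,-.1122,.0262,-81)
E
```

```text
tq [ -0.15 -44.55   2.51  -0.12  -0.15   0.8   -0.25] F [ 2.4 -1.4 -3. ] pos [ 0.4349 -0.1121  0.0263] q [ 0.0813  0.8232  0.1098  2.2269 -0.7171  0.1202 -0.539 ] t 20.5
9.714753908310515 12.000397757801693 [-0.179 -0.395 -0.045]
shift [-0.9 -0.   0.1] turn [ 0.15 -0.17  0.31] q [ 0.08  0.82  0.11  2.23 -0.72  0.12 -0.54] pos [ 0.4349 -0.1121  0.0263] F [ 2.4 -1.4 -3. ] op 0.11 t 20.5
```

>>> move_arm(
  motion=[
    [0, 0, 0.3, 0, 0, 10, 1],
    [0, 0, 0.6, 0, 0, 20, 1],
    [0, 0, 0.8, 0, 0, 30, 1],
    [0, 0, 0.8, 0, 0, 30, 1],
  ],
)

```text
clock: 21.0
tool_pos: [0.4349, -0.1124, 0.0255]
eef_rot: [0.984, -0.179, 0.002, 0.001]
contact_force: [3.0, -2.2, -3.4]
opening: 0.11
finger_force: 12.0
```

```bash
python3 - <<'E'
from h import *
s=r.get_state();tq();print(s["opening"]*88,s["finger_force"],s["moment"].round(3));go(.434,-.1122,.0254,-111)
E
```

```text
tq [ -0.77 -44.87   2.5    0.45  -0.06   1.16  -0.33] F [ 3.  -2.2 -3.4] pos [ 0.4349 -0.1124  0.0255] q [ 0.0499  0.8305  0.1625  2.2286 -0.9456  0.1452 -0.8315] t 21.0
9.687028855717406 12.000262631918304 [-0.486 -0.534 -0.061]
shift [-0.9  0.1  0.1] turn [ 0.08 -0.23  0.32] q [ 0.05  0.83  0.16  2.23 -0.95  0.15 -0.83] pos [ 0.4349 -0.1124  0.0255] F [ 3.  -2.2 -3.4] op 0.11 t 21.0
```

>>> move_arm(
  motion=[
    [0, 0, 0.2, 0, 0, 6, 1],
    [0, 0, 0.4, 0, 0, 12, 1],
    [0, 0, 0.5, 0, 0, 18, 1],
    [0, 0, 0.7, 0, 0, 24, 1],
    [0, 0, 0.7, 0, 0, 24, 1],
  ],
)

```text
clock: 21.62
tool_pos: [0.4347, -0.1126, 0.0249]
eef_rot: [0.925, -0.38, 0.002, 0.001]
contact_force: [2.5, -3.6, -1.9]
opening: 0.112
finger_force: 12.0
```

```bash
python3 - <<'E'
from h import *
s=r.get_state();tq();print(s["opening"]*88,s["finger_force"],s["moment"].round(3));go(.434,-.1122,.0247,-135)
E
```

```text
tq [ -1.43 -44.5    1.79   0.61   0.09   1.46  -0.29] F [ 2.5 -3.6 -1.9] pos [ 0.4347 -0.1126  0.0249] q [ 0.0473  0.8324  0.1676  2.2293 -0.9733  0.147  -1.2226] t 21.62
9.814655202774395 12.00021578144515 [-0.661 -0.523  0.003]
shift [-0.8  0.2  0.2] turn [-0.02 -0.25  0.3 ] q [ 0.05  0.83  0.17  2.23 -0.97  0.15 -1.22] pos [ 0.4347 -0.1126  0.0249] F [ 2.5 -3.6 -1.9] op 0.112 t 21.62
```

>>> move_arm(
  motion=[
    [0, 0, 0.2, 0, 0, 6, 1],
    [0, 0, 0.4, 0, 0, 13, 1],
    [0, 0, 0.5, 0, 0, 20, 1],
    [0, 0, 0.7, 0, 0, 26, 1],
    [0, 0, 0.7, 0, 0, 26, 1],
  ],
)

```text
clock: 22.25
tool_pos: [0.4345, -0.1128, 0.0243]
eef_rot: [0.815, -0.579, 0.002, 0.0]
contact_force: [3.0, -4.5, -2.4]
opening: 0.113
finger_force: 12.0
```

```bash
python3 - <<'E'
from h import *
s=r.get_state();tq();print(s["opening"]*88,s["finger_force"],s["moment"].round(3));go(.434,-.1122,.024,-161)
E
```

```text
tq [ -1.55 -44.26   1.55   0.41   0.05   1.49  -0.24] F [ 3.  -4.5 -2.4] pos [ 0.4345 -0.1128  0.0243] q [ 0.0475  0.8339  0.1676  2.2298 -0.9826  0.1458 -1.6679] t 22.25
9.907224583197333 12.000260522472672 [-0.782 -0.442  0.007]
shift [-0.7  0.3  0.3] turn [-0.11 -0.23  0.24] q [ 0.05  0.83  0.17  2.23 -0.98  0.15 -1.67] pos [ 0.4345 -0.1128  0.0243] F [ 3.  -4.5 -2.4] op 0.113 t 22.25
```

Total turn about 4.54 rad, with the pads flat on the bar all the way. I release, lift straight up and check the nut.

>>> move_arm(
  motion=[
    [0, 0, 0, 0, 0, 0, 0.7],
    [0, 0, 0, 0, 0, 0, 0.6],
    [0, 0, 0, 0, 0, 0, 0.5],
    [0, 0, 0, 0, 0, 0, 0.5],
  ],
)

```text
clock: 22.75
tool_pos: [0.4338, -0.111, 0.024]
eef_rot: [0.814, -0.58, 0.001, -0.0]
contact_force: [0.2, 0.9, 0.1]
opening: 0.502
finger_force: 0.0
```

>>> move_arm(
  motion=[
    [0, 0, -10, 0, 0, 0, 0.5],
    [0, 0, -25, 0, 0, 0, 0.5],
    [0, 0, -40, 0, 0, 0, 0.5],
    [0, 0, -60, 0, 0, 0, 0.5],
    [0, 0, -70, 0, 0, 0, 0.5],
  ],
)

```text
clock: 23.38
tool_pos: [0.4341, -0.1111, 0.0948]
eef_rot: [0.814, -0.581, 0.001, -0.0]
contact_force: [-0.0, -0.3, 0.1]
opening: 0.503
finger_force: 0.0
```

```bash
python3 - <<'E'
from h import *
s=r.get_state();tq();go(.36,0.02,.11,-161)
t=eyes.snapshot("scene");save(t,"scz")
W=pts(t)
for z in(.07,.074,.078,.082): print("nut",z,rect(t,(8,50,50),(36,255,255),z,.1,.081,(.40,.47,-.145,-.08)))
print("cover",rect(t,(18,90,60),(36,255,255),.046,.062,.054,(.3,.55,-.25,0)))
E
```

```text
tq [  0.73 -41.16   5.51  -4.89  -0.13  -0.23   0.11] F [-0.  -0.3  0.1] pos [ 0.4341 -0.1111  0.0948] q [-0.1217  0.7216  0.444   2.2051 -0.8509  0.3864 -1.7764] t 23.38
shift [-148.1   27.3  -15.6] turn [-0.13 -0.11  0.02] q [-0.12  0.72  0.44  2.21 -0.85  0.39 -1.78] pos [ 0.4341 -0.1111  0.0948] F [-0.  -0.3  0.1] op 0.503 t 23.38
nut 0.07 (array([ 429.6, -115.5]), array([41.3, 29.2]), 79.77, 124)
nut 0.074 (array([ 430.5, -114.6]), array([39.3, 27.7]), 79.77, 96)
nut 0.078 (array([ 433.3, -112.5]), array([34. , 23.1]), 79.77, 62)
nut 0.082 (array([ 436.8, -104.6]), array([21.7, 13.4]), 2.46, 17)
cover (array([ 432. , -114.2]), array([116.8,  69.4]), 14.93, 1206)
```

>>> move_arm(
  motion=[
    [-10, 30, -8, 0, 0, 0, 0.5],
    [-50, 35, -16, 0, 0, 0, 0.5],
    [-100, 20, -16, 0, 0, 0, 0.5],
    [-150, 0, -16, 0, 0, 0, 0.5],
    [-195, -20, -16, 0, 0, 0, 0.5],
  ],
)

```text
clock: 24.05
tool_pos: [0.389, 0.0814, 0.1095]
eef_rot: [0.814, -0.581, 0.001, -0.0]
contact_force: [0.9, -0.6, -0.1]
opening: 0.499
finger_force: 0.0
```

```bash
python3 - <<'E'
from h import *
tq()
for n in("top","scene"):
    t=eyes.snapshot(n);save(t,n+"y");W=pts(t);hsv=cv2.cvtColor(t["frame"],cv2.COLOR_RGB2HSV)
    m=(cv2.inRange(hsv,(8,50,50),(36,255,255))>0)&(abs(W[...,0]-.433)<.035)&(abs(W[...,1]+.113)<.035)
    P=W[m&(W[...,2]>.068)&(W[...,2]<.1)];print(n,len(P),np.percentile(P[:,2],[5,50,90,98]).round(4) if len(P) else "")
    if len(P)>10:
        Q=P[:,:2]-P[:,:2].mean(0);u,s_,v=np.linalg.svd(Q,full_matrices=False);print("bar angle",np.degrees(np.arctan2(v[0,1],v[0,0])).round(1)%180,np.ptp(Q@v[0]).round(3))
    print("cover",rect(t,(18,90,60),(36,255,255),.046,.062,.054,(.3,.55,-.25,0)))
    d=t["frame"]; s0=dict(np.load(n+"0.npz"));W0=pts(s0)
    for k,X in(("fig0",W0),("fig1",W)):
        f=X[(X[...,2]>.03)&(X[...,2]<.1)&(X[...,0]>.27)&(X[...,0]<.4)&(X[...,1]<-.3)&(X[...,1]>-.43)]
        print(k,len(f),f.mean(0).round(4))
lamp()
E
```

```text
tq [  5.45 -39.07   3.78  -2.08   0.    -0.23   0.96] F [ 0.9 -0.6 -0.1] pos [0.389  0.0814 0.1095] q [-0.591   0.6576  0.4367  2.3338 -0.9403  0.3248 -2.1329] t 24.05
top 76 [0.0705 0.0808 0.0836 0.0902]
bar angle 110.3 0.038
cover (array([ 436.6, -112. ]), array([110.3,  66. ]), 14.74, 1494)
fig0 590 [ 0.348  -0.3657  0.0545]
fig1 586 [ 0.3476 -0.3656  0.0546]
scene 132 [0.0697 0.0773 0.0823 0.0941]
bar angle 110.1 0.038
cover (array([ 432.4, -114.1]), array([115.8,  69.3]), 14.98, 1205)
fig0 826 [ 0.3479 -0.3716  0.0538]
fig1 828 [ 0.348  -0.3717  0.0538]
lamp z at px [ 0.394 -0.25   0.68 ] shift [ 5.5 -7. ] fig [0.63 0.01]
```

The nut bar is at 110°, so it turned about 4.5 rad. The cover is seated and square, the figurine hasn't moved and the arm is clear. I let things settle and hand in.

>>> move_arm(
  motion=[
    [0, 0, 0, 0, 0, 0, 0.5],
    [0, 0, 0, 0, 0, 0, 0.5],
    [0, 0, 0, 0, 0, 0, 0.5],
    [0, 0, 0, 0, 0, 0, 0.5],
  ],
)

```text
clock: 24.7
tool_pos: [0.3895, 0.079, 0.1099]
eef_rot: [0.814, -0.582, 0.001, -0.0]
contact_force: [-0.2, -0.4, -0.6]
opening: 0.503
finger_force: 0.0
```

```bash
python3 -c "
from h import *
tq();print(finish_job())"
```

```text
tq [ 9.000e-02 -3.713e+01  4.860e+00 -3.760e+00  1.000e-02 -8.000e-02
  0.000e+00] F [-0.2 -0.4 -0.6] pos [0.3895 0.079  0.1099] q [-0.5858  0.6567  0.4376  2.3343 -0.9399  0.3245 -2.1293] t 24.7
the job is handed in; nothing more can be done
None
```

Job handed in at 24.7 s: the cover sits fully down on the box, the wing nut is turned about 4.5 rad clockwise and released, and the figurine has not moved; the arm's elbow pushed the lamp head aside by about 5 mm with an estimated few newtons at most.

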